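Turn round the weld-coupon fixture

ROBOT

A 6-joint arm with a two-finger parallel gripper is mounted at the origin on the work surface. World frame = base frame: x ahead of the robot, y to its left, z up, the work surface at z = 0. Lengths are in m, angles in rad, forces in N, time in s.
With the tool pointing down it reaches from about 0.375 to 0.975 m from the base axis. Payload 3.8 kg.
Tool frame: the origin (TCP) lies on the centre line of the jaws, within the pads' length; the fingertips stand 14 mm ahead of it and the grasp point (between the pads) lies 5 mm behind it; z points along the fingers, x is the direction in which the jaws open and shut, and the axes are right-handed (so a half turn about z gives the same grasp; the last joint's range is limited). The gripper opens to 85 mm and grips with 20 to 120 N. Pads are 22 mm wide; open, the fingers measure 114 mm over their backs; the gripper's body (76 mm by 85 mm) begins 54 mm behind the grasp point. The pads swing forward as they close: fully open they stand 13 mm farther back than shut.
Start: joints at [1.242, 0.264, 1.604, -0, 1.274, -0.037], TCP at [0.194, 0.646, 0.245] pointing down, gripper open.
Joint ranges: [-2.63, 2.63], [-0.94, 2.18], [0.31, 2.57], [-1.31, 4.45], [0, 2.66], [-2.55, 2.55]. Speed limits (rad/s): [2.57, 2.57, 3.14, 3.14, 3.14, 3.14].

INTERFACE

Orientations are given as a rotation vector (axis times angle).
In Python, from workcell import bot gives the robot as it stands. The module is installed in compiled form; this text tells all that it offers.
- The arm moves only by the tool arm_command, never from a script. Its argument "steps" is one flat list of numbers, 7 for each row, row after row: the shift along the tool's x, y, z in units of 30 mm (1.0 is 30 mm), then the turn, a rotation vector about the tool's x, y, z in units of 6 degrees (1.0 is 6 degrees), then the opening, from 0 (shut) to 1 (fully open). In form: [tx, ty, tz, ax, ay, az, fingers, tx, ty, tz, ax, ay, az, fingers, ...]. A call has 1 to 10 rows; each row shifts and turns the commanded pose from where the row before left it, along the tool's axes as they then stand; what a row does not reach is not made up. A row lasts 1/8 s, in which the tool goes at most 62.5 mm and 10.7 degrees, less where a joint would pass 70% of its speed; a pose out of reach is approached as far as the arm can. A call is refused whole if a number of a shift passes 1 or a number of a turn 1, either way. A call with a gripper value outside its range is refused whole. The fingers move at their own pace and stop on an object; "squeeze" is the grip in N (left out, the last holds). Time passes only in rows, so rows that do not move let the fingers close. It gives the time, the measured TCP pose, the force and the opening at its end, in the units of the state.
- bot.read_state(): the state, without advancing time (a new reading comes with each control period).
- bot.read_camera(name): name is "side" or "top" or "wrist"; returns a dict with "img" (400x640x3 uint8, red, green, blue), "camera_matrix" (3x3 intrinsics, pixels), "k1" (the pictures are not rectified: a ray, as slopes to the right and down, at radius r is drawn at 1 + k1 r^2 times it, then the intrinsics apply), "pose" (4x4, takes a point from camera to world coordinates); the wrist camera has in their place "T_tool_cam" (4x4, takes a point from camera to tool coordinates, whose origin is the TCP and whose axes are the tool frame's). Camera axes: x right, y down, z forward; pixel columns grow to the right and rows downward; lengths in m; the calibration is good to about 2 mm. A picture is of the moment at which its call begins: read the wrist's pose just before it. There is no depth.
- bot.finish_job(): hands the job in, once; it reports no verdict.
The state is a dict: "time": time; "q": joint angles; "joint_vel": joint speeds; "joint_torque": joint torques, N m; "tool_pos": TCP position; "tcp_rot": TCP orientation; "wrist_force": force on the tool from outside, world axes, zero at the start; "torque": the same for the moment, N m; "width": opening from 0.0 (shut) to 1.0 (fully open).
Only numpy, scipy, OpenCV 4.12 (cv2) and the standard library are available. Lean on these libraries where they do the work, as an engineer would, in place of code of your own. Each camera call takes 0.05 s, during which the arm holds its last target.

TASK

Get the coupon fixture ready for the next weld test: pull up the red knockout handle of each nest that holds a welded coupon, lay every welded coupon flat in the green tray, press the handles back down, and seat a fresh coupon flat and fully home in each nest. Put the scraper away too, slid blade-first and lying flat all the way into the slot of its yellow and grey holder. Leave the other things on the bench where they are.

Things in the scene. Friction and masses are not known exactly. Their poses are not given: they have to be found in the camera images.
- welded1_c (a point): Centre (half-way up) of welded aluminium coupon, a flat block 60 (own x) x 45 (own y) x 20 (own z) mm, about 0.15 kg; greyish brown, dark weld bead (about 2 mm) along its top. If present it starts stuck in the left (+y) nest, its top only 1 mm above the fixture top, so it cannot be gripped there until its knockout rod lifts it.
- welded2_c (a point): Centre (half-way up) of welded aluminium coupon, a flat block 60 (own x) x 45 (own y) x 20 (own z) mm, about 0.15 kg; greyish brown, dark weld bead (about 2 mm) along its top. If present it starts stuck in the middle nest, its top only 1 mm above the fixture top, so it cannot be gripped there until its knockout rod lifts it.
- welded3_c (a point): Centre (half-way up) of welded aluminium coupon, a flat block 60 (own x) x 45 (own y) x 20 (own z) mm, about 0.15 kg; greyish brown, dark weld bead (about 2 mm) along its top. If present it starts stuck in the right (-y) nest, its top only 1 mm above the fixture top, so it cannot be gripped there until its knockout rod lifts it.
- fresh1_c (a point): Centre (half-way up) of fresh aluminium coupon, a flat block 60 (own x) x 45 (own y) x 20 (own z) mm, about 0.15 kg; bright and clean with one thin blue line along its top; starts lying flat on the bench. Fits either nest, either way round (0 or 180 degrees).
- fresh2_c (a point): Centre (half-way up) of fresh aluminium coupon, a flat block 60 (own x) x 45 (own y) x 20 (own z) mm, about 0.15 kg; bright and clean with one thin blue line along its top; starts lying flat on the bench. Fits either nest, either way round (0 or 180 degrees).
- fresh3_c (a point): Centre (half-way up) of fresh aluminium coupon, a flat block 60 (own x) x 45 (own y) x 20 (own z) mm, about 0.15 kg; bright and clean with one thin blue line along its top; starts lying flat on the bench. Fits either nest, either way round (0 or 180 degrees).
- nest1_seat (a point): Floor centre of the left (+y) nest of the fixed steel fixture (110 x 255 mm, turned up to 7 degrees; its top is 19 mm above this point, 59 mm above the bench). Nest: pocket 63.5 (x) x 48.5 (y) x 19 mm deep, its top 3 mm bevelled outwards at 45 degrees. x runs from the robot side to the far side, z up. The nest centres are 82 mm apart along y.
- nest2_seat (a point): Floor centre of the middle nest of the fixed steel fixture (110 x 255 mm, turned up to 7 degrees; its top is 19 mm above this point, 59 mm above the bench). Nest: pocket 63.5 (x) x 48.5 (y) x 19 mm deep, its top 3 mm bevelled outwards at 45 degrees. x runs from the robot side to the far side, z up. The nest centres are 82 mm apart along y.
- nest3_seat (a point): Floor centre of the right (-y) nest of the fixed steel fixture (110 x 255 mm, turned up to 7 degrees; its top is 19 mm above this point, 59 mm above the bench). Nest: pocket 63.5 (x) x 48.5 (y) x 19 mm deep, its top 3 mm bevelled outwards at 45 degrees. x runs from the robot side to the far side, z up. The nest centres are 82 mm apart along y.
- knock1 (a joint): Height of the left nest's knockout rod, m: 0 fully down (its 20 mm brass end 1 mm below the nest floor), 0.017 fully up (lifts a coupon by 16 mm, its bottom 3 mm still in the bevelled mouth). Slides straight up and down with about 6 N of friction, stays where it is left; starts down.
- knock1_grip (a point): Middle of the red handle of the left nest's knockout rod: upright plate 34 (x) x 12 (y) x 30 (z) mm, standing free 80 mm to the robot side (-x of the fixture) of the nest centre; its top is 15 mm above this point. When down, this point is 80 mm above the bench. Axes are the fixture's. Pull up to raise the rod, press down to lower it.
- knock2 (a joint): Height of the middle nest's knockout rod, m: 0 fully down (its 20 mm brass end 1 mm below the nest floor), 0.017 fully up (lifts a coupon by 16 mm, its bottom 3 mm still in the bevelled mouth). Slides straight up and down with about 6 N of friction, stays where it is left; starts down.
- knock2_grip (a point): Middle of the red handle of the middle nest's knockout rod: upright plate 34 (x) x 12 (y) x 30 (z) mm, standing free 80 mm to the robot side (-x of the fixture) of the nest centre; its top is 15 mm above this point. When down, this point is 80 mm above the bench. Axes are the fixture's. Pull up to raise the rod, press down to lower it.
- knock3 (a joint): Height of the right nest's knockout rod, m: 0 fully down (its 20 mm brass end 1 mm below the nest floor), 0.017 fully up (lifts a coupon by 16 mm, its bottom 3 mm still in the bevelled mouth). Slides straight up and down with about 6 N of friction, stays where it is left; starts down.
- knock3_grip (a point): Middle of the red handle of the right nest's knockout rod: upright plate 34 (x) x 12 (y) x 30 (z) mm, standing free 80 mm to the robot side (-x of the fixture) of the nest centre; its top is 15 mm above this point. When down, this point is 80 mm above the bench. Axes are the fixture's. Pull up to raise the rod, press down to lower it.
- tray_in (a point): Centre of the inner floor of the fixed green inspection tray, 150 (x) x 250 (y) x 25 mm high outside, walls and floor 5 mm. Left or right of the fixture from start to start, turned by up to about 7 degrees.
- scraper_grip (a point): Grip point in the orange handle of the flat scraper, 8 mm above its underside. x points to the blade, z up. Handle 100 (x) x 22 (y) x 16 (z) mm, from 60 mm behind to 40 mm ahead of this point; then a flat steel blade 60 mm long, 40 wide, 4 thick. Blade and handle have one common flat underside; 0.11 kg, balanced 7 mm ahead of this point.
- scraper_tip (a point): Middle of the front edge of the scraper blade, 100 mm ahead of the grip point and 2 mm above the underside; same axes.
- slot_mouth (a point): Mouth of the fixed holder's slot, 4 mm above the slot floor. Yellow base 150 (x) x 80 x 15 mm, grey roofed block on its far part (top 36 mm above bench). Slot: opens to the robot side, floor = base top (15 mm above bench), 46 wide, 9 high, 50 deep; x points in. The base reaches 95 mm out in front as a ledge for the handle. On the other side of the fixture from the tray; turned up to 7 degrees.
- slot_end (a point): Middle of the closed end of the slot, 50 mm beyond the mouth along x, 2 mm above the slot floor: with the blade fully home and flat, the scraper_tip point meets this point.
- spray: Bystander: blue spray bottle, 52 dia x 150 tall, standing at the far edge; origin at the middle of its foot. Leave it alone.
- wrench: Bystander: open-ended wrench, about 180 long, lying at the far edge; origin under its middle. Leave it alone.
- square: Bystander: small red magnetic corner square, about 75 x 75 x 12, lying between the robot and the fixture; origin on the table under its longer leg. Leave it alone.
- tape_disc: Bystander: yellow disc, 60 dia x 12, lying near the robot; origin at the middle of its underside. Leave it alone.
Not all that is in view belongs to the job. What is shaped like the part that bears welded2_c but purple or turquoise is not meant.

How it is judged:
On the way:
1. a knockout handle has been pulled up by 12 mm or more (value of joint any of knock1, knock2, knock3 above 0.012 m), for 0.1 s.
At the end, for the whole second after the job is handed in: Welded coupons flat on the tray floor (0.08 rad); each fresh coupon in its own nest, within 4 mm of centre, 0.08 rad square, 0.05 rad flat, 1.8 mm of the floor; all rods within 3 mm of down; scraper flat and straight (0.1 rad) in the slot, tip within 8 mm of its end and 6 mm sideways (x of welded1_c in the frame of tray_in between -0.065 and 0.065 m and y of welded1_c in the frame of tray_in between -0.115 and 0.115 m and z of welded1_c in the frame of tray_in between 0.007 and 0.013 m and angle between the z axis of each of welded1_c, welded2_c, welded3_c and the z axis of tray_in, either way round below 0.08 rad and x of welded2_c in the frame of tray_in between -0.065 and 0.065 m and y of welded2_c in the frame of tray_in between -0.115 and 0.115 m and z of welded2_c in the frame of tray_in between 0.007 and 0.013 m and x of welded3_c in the frame of tray_in between -0.065 and 0.065 m and y of welded3_c in the frame of tray_in between -0.115 and 0.115 m and z of welded3_c in the frame of tray_in between 0.007 and 0.013 m and ((horizontal distance between fresh1_c and nest1_seat below 0.004 m and z of fresh1_c in the frame of nest1_seat between 0.008 and 0.0118 m and angle between the x axis of fresh1_c and the x axis of nest1_seat, either way round below 0.08 rad and angle between the z axis of fresh1_c and the z axis of nest1_seat, either way round below 0.05 rad) or (horizontal distance between fresh1_c and nest2_seat below 0.004 m and z of fresh1_c in the frame of nest2_seat between 0.008 and 0.0118 m and angle between the x axis of fresh1_c and the x axis of nest2_seat, either way round below 0.08 rad and angle between the z axis of fresh1_c and the z axis of nest2_seat, either way round below 0.05 rad) or (horizontal distance between fresh1_c and nest3_seat below 0.004 m and z of fresh1_c in the frame of nest3_seat between 0.008 and 0.0118 m and angle between the x axis of fresh1_c and the x axis of nest3_seat, either way round below 0.08 rad and angle between the z axis of fresh1_c and the z axis of nest3_seat, either way round below 0.05 rad)) and ((horizontal distance between fresh2_c and nest1_seat below 0.004 m and z of fresh2_c in the frame of nest1_seat between 0.008 and 0.0118 m and angle between the x axis of fresh2_c and the x axis of nest1_seat, either way round below 0.08 rad and angle between the z axis of fresh2_c and the z axis of nest1_seat, either way round below 0.05 rad) or (horizontal distance between fresh2_c and nest2_seat below 0.004 m and z of fresh2_c in the frame of nest2_seat between 0.008 and 0.0118 m and angle between the x axis of fresh2_c and the x axis of nest2_seat, either way round below 0.08 rad and angle between the z axis of fresh2_c and the z axis of nest2_seat, either way round below 0.05 rad) or (horizontal distance between fresh2_c and nest3_seat below 0.004 m and z of fresh2_c in the frame of nest3_seat between 0.008 and 0.0118 m and angle between the x axis of fresh2_c and the x axis of nest3_seat, either way round below 0.08 rad and angle between the z axis of fresh2_c and the z axis of nest3_seat, either way round below 0.05 rad)) and ((horizontal distance between fresh3_c and nest1_seat below 0.004 m and z of fresh3_c in the frame of nest1_seat between 0.008 and 0.0118 m and angle between the x axis of fresh3_c and the x axis of nest1_seat, either way round below 0.08 rad and angle between the z axis of fresh3_c and the z axis of nest1_seat, either way round below 0.05 rad) or (horizontal distance between fresh3_c and nest2_seat below 0.004 m and z of fresh3_c in the frame of nest2_seat between 0.008 and 0.0118 m and angle between the x axis of fresh3_c and the x axis of nest2_seat, either way round below 0.08 rad and angle between the z axis of fresh3_c and the z axis of nest2_seat, either way round below 0.05 rad) or (horizontal distance between fresh3_c and nest3_seat below 0.004 m and z of fresh3_c in the frame of nest3_seat between 0.008 and 0.0118 m and angle between the x axis of fresh3_c and the x axis of nest3_seat, either way round below 0.08 rad and angle between the z axis of fresh3_c and the z axis of nest3_seat, either way round below 0.05 rad)) and value of joint each of knock1, knock2, knock3 below 0.003 m and x of scraper_tip in the frame of slot_end above -0.008 m and y of scraper_tip in the frame of slot_end between -0.006 and 0.006 m and z of scraper_tip in the frame of slot_end between -0.003 and 0.006 m and angle between the x axis of scraper_tip and the x axis of slot_end, either way round below 0.1 rad and angle between the z axis of scraper_tip and the z axis of slot_end, either way round below 0.1 rad); the robot touches nothing.
It fails at once if spray was moved more than 40 mm (distance of spray from where it was at the start of the episode above 0.04 m).
It fails at once if wrench was moved more than 40 mm (distance of wrench from where it was at the start of the episode above 0.04 m).
It fails at once if square was moved more than 40 mm (distance of square from where it was at the start of the episode above 0.04 m).
It fails at once if tape_disc was moved more than 40 mm (distance of tape_disc from where it was at the start of the episode above 0.04 m).
Of welded1, welded2, welded3 only 2 to 3 are there at a start; the rules pass over those that are not, and their reading is None.
At some moment in a run one of fresh1, fresh2, fresh3, scraper may be knocked a few centimetres aside while the robot is not near it.
Once in a run the grip may slacken for a moment while it holds something.
It also fails if it takes over 210 s, if anything falls off the work surface, if the arm or the gripper's body presses on something with over 40 N, if the wrist force passes 120 N, or if a joint passes its speed limit or range.

## Working session

There is one attempt and no reset: what is moved stays moved. The work goes in short steps, Python scripts to look and compute and a tool call to move; the robot and the scene stay as the last step left them, time stands still between calls to the robot, and variables do not carry over. Pictures are saved under pics/ and viewed, and the job is handed in when it is done.

Besides the shell and the picture viewer there is one more tool, called after ">>>" by a JSON object that holds its "op" and its "data", one argument or row to a line. arm_command: Moves the arm, as the interface text tells. Its arguments: {"type":"object","properties":{"steps":{"type":"array","items":{"type":"number"}},"squeeze":{"type":"number"}},"required":["steps"]}

```bash
mkdir -p pics; ls; cat > h.py <<'E'
import numpy as np, cv2
from scipy.spatial.transform import Rotation as R
from workcell import bot
def snap(name,fn=None):
    s=bot.read_state(); c=bot.read_camera(name)
    if name=='wrist':
        T=np.eye(4);T[:3,:3]=R.from_rotvec(s['tcp_rot']).as_matrix();T[:3,3]=s['tool_pos']
        c['pose']=T@np.array(c['T_tool_cam'])
    if fn: cv2.imwrite('pics/'+fn,c['img'][:,:,::-1])
    return c
def px2w(c,uv,z):
    K=np.array(c['camera_matrix']);k=c['k1'];P=np.array(c['pose'])
    uv=np.atleast_2d(np.array(uv,float))
    d=(uv-[K[0,2],K[1,2]])/[K[0,0],K[1,1]]
    u=d.copy()
    for _ in range(30): u=d/(1+k*(u**2).sum(1,keepdims=True))
    r=np.c_[u,np.ones(len(u))]@P[:3,:3].T
    t=(z-P[2,3])/r[:,2]
    return P[:3,3]+r*t[:,None]
def w2px(c,X):
    K=np.array(c['camera_matrix']);P=np.array(c['pose'])
    x=(np.atleast_2d(X)-P[:3,3])@P[:3,:3]; u=x[:,:2]/x[:,2:]
    u=u*(1+c['k1']*(u**2).sum(1,keepdims=True))
    return u*[K[0,0],K[1,1]]+[K[0,2],K[1,2]]
E
python3 - <<'E'
from h import *
for n in ['side','top','wrist']:
    c=snap(n,n+'0.png'); print(n,np.round(c['camera_matrix'],1).tolist(),c['k1'],np.round(c['pose'],3).tolist())
s=bot.read_state(); print(s)
E
```

```text
pics
side [[383.5, 0.0, 315.2], [0.0, 383.5, 202.8], [0.0, 0.0, 1.0]] -0.09246770135188392 [[-0.992, -0.081, 0.096, 0.444], [-0.124, 0.509, -0.852, 0.687], [0.02, -0.857, -0.515, 0.482], [0.0, 0.0, 0.0, 1.0]]
top [[462.4, 0.0, 322.4], [0.0, 462.4, 201.8], [0.0, 0.0, 1.0]] -0.0351067049238857 [[0.018, -0.996, 0.091, 0.415], [-1.0, -0.015, 0.025, -0.008], [-0.024, -0.091, -0.996, 1.144], [0.0, 0.0, 0.0, 1.0]]
wrist [[333.4, 0.0, 325.6], [0.0, 333.4, 199.1], [0.0, 0.0, 1.0]] -0.055319535345449526 [[0.288, 0.909, 0.301, 0.117], [0.958, -0.273, -0.093, 0.671], [-0.003, 0.315, -0.949, 0.373], [0.0, 0.0, 0.0, 1.0]]
{'time': 0.15, 'q': array([ 1.24210007e+00,  2.64611812e-01,  1.60504390e+00,  8.43843403e-06,
        1.27369566e+00, -3.69208154e-02]), 'joint_vel': array([-7.14384669e-04, -2.98990592e-03, -3.48570489e-03, -3.73416361e-04,
       -7.68724130e-05, -1.39580713e-03]), 'joint_torque': array([ 6.86867115e-04, -5.15901017e+01, -3.67961884e+01, -1.69472341e-04,
        7.86128745e-03, -4.99062116e-05]), 'tool_pos': array([0.1940068 , 0.64596375, 0.24423549]), 'tcp_rot': array([ 2.51998349e+00,  1.87431642e+00, -2.28247489e-03]), 'wrist_force': array([-0.23899457,  0.24359271, -0.39392655]), 'torque': array([-0.04235125, -0.05662601, -0.02579768]), 'width': 0.9908169309280129}
```

View pics/top0.png

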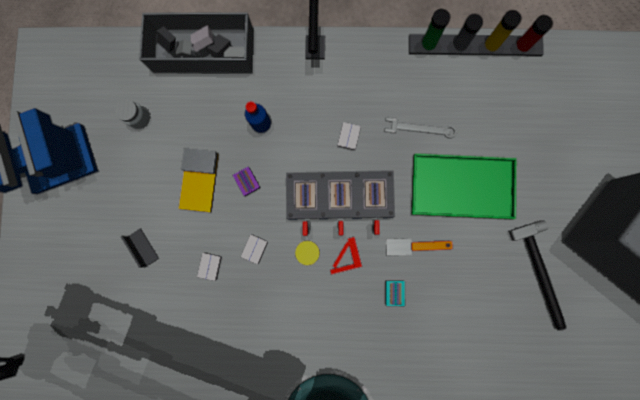

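View pics/side0.png

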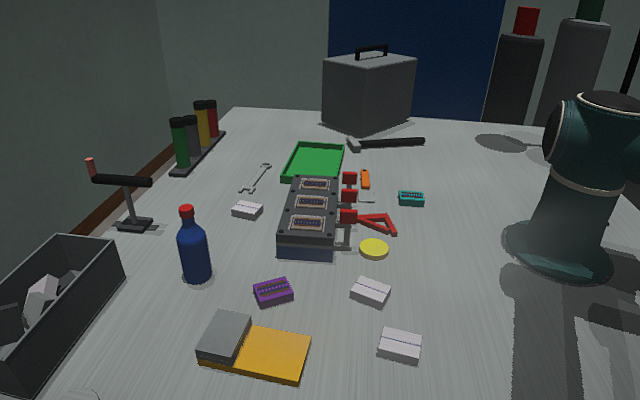

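View pics/wrist0.png

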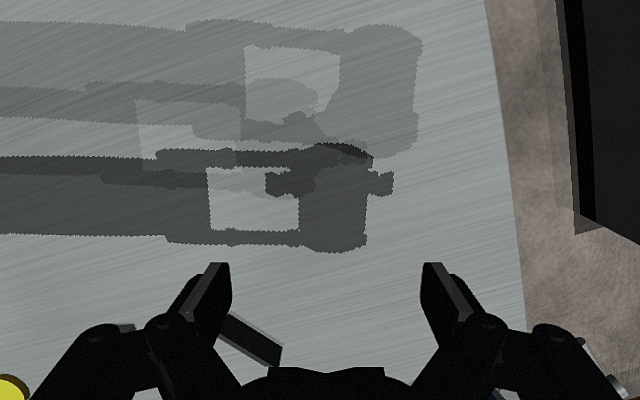

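```bash
python3 - <<'E'
from h import *
c=snap('top')
im=c['img'][:,:,::-1]
cv2.imwrite('pics/top1.png',cv2.resize(im[110:310,170:530],None,fx=2.2,fy=2.2,interpolation=cv2.INTER_CUBIC))
E
```

```text
(no output)
```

View pics/top1.png

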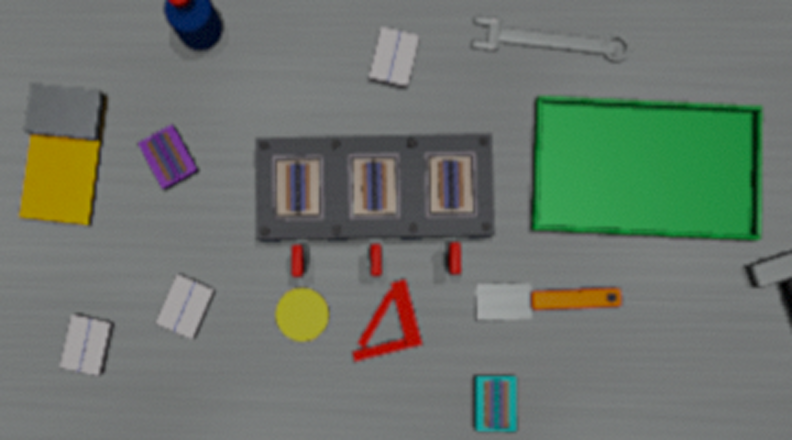

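All three nests hold welded coupons (top view about (305,194), (340,194) and (375,193)). The fresh coupons have the thin blue line and sit at (349,135), (254,249) and (209,266). The purple (246,181) and turquoise (395,293) blocks are decoys. The scraper is at (420,246) with its blade towards +y, the holder at (198,180) and the tray at (463,186).

```bash
cat > meas.py <<'E'
from h import *
def rects(c,mask,z,amin=60,shape=False):
    cs,_=cv2.findContours(mask.astype(np.uint8),cv2.RETR_EXTERNAL,cv2.CHAIN_APPROX_NONE)
    out=[]
    for k in cs:
        if cv2.contourArea(k)<amin: continue
        w=px2w(c,k[:,0,:],z)[:,:2]
        (cx,cy),(a,b),ang=cv2.minAreaRect((w*1000).astype(np.float32))
        if a<b: a,b,ang=b,a,ang+90
        ang=(ang+90)%180-90
        m=cv2.moments(k)
        out.append((k[:,0].mean(0).round(0).tolist(),[round(cx,1),round(cy,1)],[round(a,1),round(b,1)],round(ang,1)))
    return out
E
python3 - <<'E'
from meas import *
c=snap('top');im=c['img'];hsv=cv2.cvtColor(im,cv2.COLOR_RGB2HSV);H,S,V=[hsv[...,i].astype(int) for i in range(3)]
print('white fresh',rects(c,(V>165)&(S<50),.020))
print('red',rects(c,((H<6)|(H>174))&(S>150)&(V>90),.095,20))
print('green',rects(c,(abs(H-65)<15)&(S>150),.025))
print('orange',rects(c,(abs(H-15)<6)&(S>150)&(V>100),.016))
print('yellow',rects(c,(abs(H-24)<4)&(S>150)&(V>100),.015))
print('dark',rects(c,(V<85)&(S<60),.059,800))
for p in [(349,135),(254,249),(397,247),(290,180),(199,160),(316,212)]: print(p,hsv[p[1],p[0]])
E
```

```text
white fresh []
red [([347.0, 258.0], [391.1, -28.5], [69.8, 67.9], -74.7), ([340.0, 228.0], [453.1, -22.1], [29.4, 9.1], 0.8), ([305.0, 228.0], [450.6, 57.2], [31.8, 9.1], 1.2), ([376.0, 227.0], [455.6, -103.5], [31.7, 9.0], 0.4), ([250.0, 106.0], [732.0, 190.8], [21.9, 21.2], 1.9)]
green [([464.0, 186.0], [561.1, -322.3], [249.2, 148.3], 88.3), ([432.0, 36.0], [939.2, -247.3], [70.5, 34.6], -24.2)]
orange [([432.0, 245.0], [416.3, -245.3], [95.2, 20.2], -86.9)]
yellow [([197.0, 191.0], [540.4, 333.7], [95.3, 78.6], -5.3)]
dark [([172.0, 345.0], [174.3, 362.7], [635.5, 131.6], 73.8), ([544.0, 283.0], [333.9, -497.0], [226.7, 32.3], 18.8), ([614.0, 235.0], [446.1, -631.8], [309.3, 185.1], -2.3), ([340.0, 195.0], [530.1, -20.4], [252.6, 113.1], -88.1), ([198.0, 43.0], [903.1, 337.0], [281.5, 154.2], -89.7), ([476.0, 40.0], [936.0, -346.7], [329.0, 120.0], 89.3), ([314.0, 33.0], [929.1, 46.4], [172.6, 46.5], 1.0)]
(349, 135) [120  32 150]
(254, 249) [127  15 156]
(397, 247) [ 80   5 157]
(290, 180) [120  10  74]
(199, 160) [105  10 106]
(316, 212) [90  7 72]
```

```bash
cat >> h.py <<'E'
def plan(x,y,z,th,n=None,tilt=None,T0=None):
    """constant body twist rows from current pose to TCP x,y,z (m), jaw axis yaw th deg, pointing down"""
    s=bot.read_state()
    R0=R.from_rotvec(s['tcp_rot']).as_matrix();p0=np.array(s['tool_pos'])
    if T0 is not None: R0,p0=T0
    t=np.radians(th)
    Rt=np.array([[np.cos(t),np.sin(t),0],[np.sin(t),-np.cos(t),0],[0,0,-1.]])
    d=R0.T@(np.array([x,y,z])-p0); w=R.from_matrix(R0.T@Rt).as_rotvec()
    if n is None: n=max(int(np.ceil(np.abs(d).max()/0.0295)),int(np.ceil(np.abs(w).max()/np.radians(5.9))),1)
    while True:
        A=R.from_rotvec(w/n).as_matrix(); S=sum(np.linalg.matrix_power(A,k) for k in range(n))
        u=np.linalg.solve(S,d)
        if np.abs(u).max()<=.03: break
        n+=1
    row=[round(float(v),3)+0.0 for v in list(u/.03)+list(np.degrees(w/n)/6)]
    print(f'n={n} row',row,'total mm',np.round(d*1000,1))
    return Rt,np.array([x,y,z])
def st():
    s=bot.read_state();Rm=R.from_rotvec(s['tcp_rot']).as_matrix()
    print('t%.1f'%s['time'],np.round(s['tool_pos'],4),'th%.2f'%np.degrees(np.arctan2(Rm[1,0],Rm[0,0])),'tilt',np.round(Rm[:2,2],3),'F',np.round(s['wrist_force'],1),'w%.3f'%s['width'],'q',np.round(s['q'],2))
E
python3 - <<'E'
from h import *
plan(.47,-.02,.25,91.8)
E
```

```text
n=21 row [-0.991, 0.582, -0.008, 0.0, 0.001, -0.147] total mm [-558.6  455.9   -4.8]
```

>>> {"op": "arm_command", "data": {
  "steps": [-0.99,0.58,-0.01,0,0,-0.147,1,-0.99,0.58,-0.01,0,0,-0.147,1,-0.99,0.58,-0.01,0,0,-0.147,1,-0.99,0.58,-0.01,0,0,-0.147,1,-0.99,0.58,-0.01,0,0,-0.147,1,-0.99,0.58,-0.01,0,0,-0.147,1,-0.99,0.58,-0.01,0,0,-0.147,1,-0.99,0.58,-0.01,0,0,-0.147,1,-0.99,0.58,-0.01,0,0,-0.147,1,-0.99,0.58,-0.01,0,0,-0.147,1]
}}

```text
time: 1.5
tool_pos: [0.2984, 0.3176, 0.2484]
tcp_rot: [2.368, 2.064, 0.001]
wrist_force: [0.9, -0.1, 1.1]
width: 1.0
```

>>> {"op": "arm_command", "data": {
  "steps": [-0.99,0.58,-0.01,0,0,-0.147,1,-0.99,0.58,-0.01,0,0,-0.147,1,-0.99,0.58,-0.01,0,0,-0.147,1,-0.99,0.58,-0.01,0,0,-0.147,1,-0.99,0.58,-0.01,0,0,-0.147,1,-0.99,0.58,-0.01,0,0,-0.147,1,-0.99,0.58,-0.01,0,0,-0.147,1,-0.99,0.58,-0.01,0,0,-0.147,1,-0.99,0.58,-0.01,0,0,-0.147,1,-0.99,0.58,-0.01,0,0,-0.147,1]
}}

```text
time: 2.75
tool_pos: [0.4517, 0.0097, 0.2514]
tcp_rot: [2.203, 2.239, 0.0]
wrist_force: [-0.6, 0.2, -0.5]
width: 1.004
```

>>> {"op": "arm_command", "data": {
  "steps": [-0.99,0.58,-0.01,0,0,-0.147,0,0,0,0,0,0,0,0,0,0,0,0,0,0,0]
}}

```text
time: 3.12
tool_pos: [0.4688, -0.0184, 0.2514]
tcp_rot: [-2.186, -2.255, 0.0]
wrist_force: [0.7, 0.3, -0.2]
width: 0.378
```

```bash
python3 - <<'E'
from h import *
st(); c=snap('wrist','w1.png'); st()
E
```

```text
t3.1 [ 0.4688 -0.0184  0.2514] th91.76 tilt [-0.001  0.   ] F [ 0.7  0.3 -0.2] w0.378 q [-0.09 -0.14  2.02  0.    1.26 -1.69]
t3.2 [ 0.4687 -0.0181  0.2514] th91.81 tilt [-0.001  0.   ] F [-0.   0.2 -0.1] w0.282 q [-0.09 -0.14  2.02  0.    1.26 -1.69]
```

View pics/w1.png

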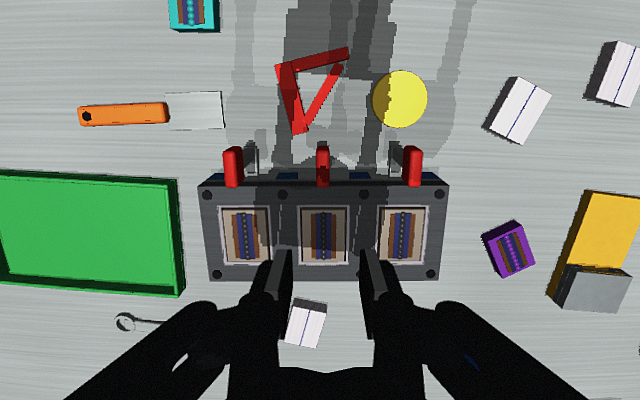

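```bash
python3 - <<'E'
from meas import *
c=snap('wrist');im=c['img'];hsv=cv2.cvtColor(im,cv2.COLOR_RGB2HSV);H,S,V=[hsv[...,i].astype(int) for i in range(3)]
cr=im[130:300,190:460,::-1]
cv2.imwrite('pics/w1c.png',cv2.resize(cr,None,fx=2.9,fy=2.9,interpolation=cv2.INTER_CUBIC))
m=(((S>40)&(H<30))|(V>150)).astype(np.uint8)
roi=np.zeros_like(m);roi[198:275,205:445]=1
for r in rects(c,m*roi,.0595,300):print('nest',r)
print('red',rects(c,((H<6)|(H>174))&(S>150)&(V>90),.095,20))
print('green',rects(c,(abs(H-65)<15)&(S>120),.025,500))
print('orange',rects(c,(abs(H-12)<7)&(S>150)&(V>150),.016))
print('yellow',rects(c,(abs(H-23)<6)&(S>150)&(V>100),.015))
print('fresh',rects(c,(V>195)&(S<60),.020,300))
E
```

```text
nest ([325.0, 244.0], [536.2, -16.3], [65.8, 50.8], 1.8)
nest ([241.0, 228.0], [538.4, -99.8], [67.2, 53.7], 2.1)
nest ([407.0, 235.0], [532.7, 64.0], [68.2, 53.9], 1.5)
red [([321.0, 180.0], [465.0, -20.8], [10.1, 8.0], 1.8), ([229.0, 169.0], [458.1, -102.1], [32.6, 11.2], 0.6), ([415.0, 168.0], [452.2, 60.7], [32.5, 11.1], 2.9), ([322.0, 160.0], [446.6, -20.9], [15.8, 10.5], 1.3), ([305.0, 95.0], [391.6, -28.8], [57.5, 53.1], 15.4), ([321.0, 59.0], [365.5, -25.3], [45.1, 8.8], -74.6)]
green [([90.0, 232.0], [561.8, -312.1], [252.7, 156.4], 88.3)]
orange [([121.0, 114.0], [418.8, -242.4], [98.0, 20.8], -86.8)]
yellow [([605.0, 232.0], [542.8, 336.3], [96.8, 80.1], -5.4), ([383.0, 100.0], [397.3, 40.1], [55.3, 20.7], 3.9)]
fresh [([306.0, 328.0], [688.0, -35.6], [59.1, 36.9], -12.9), ([197.0, 108.0], [413.5, -158.1], [58.4, 38.4], -84.7), ([520.0, 110.0], [402.8, 189.2], [59.0, 44.3], -22.2), ([622.0, 75.0], [358.1, 298.3], [58.8, 44.2], -11.1)]
```

View pics/w1c.png

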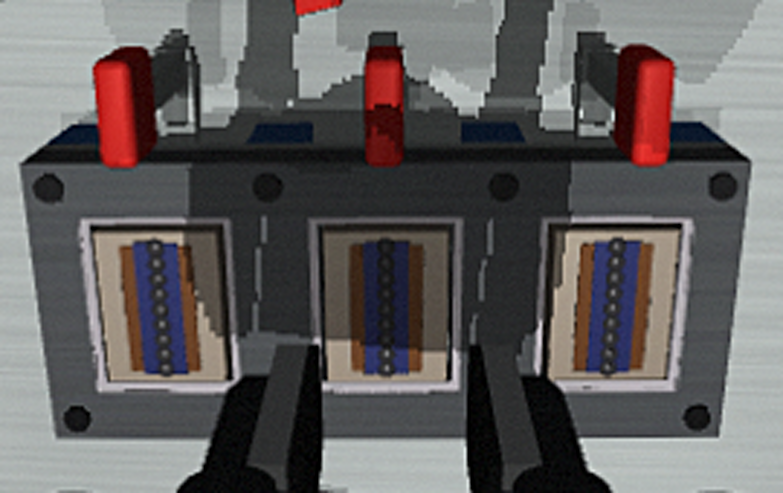

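```bash
python3 - <<'E'
from h import *
plan(.4555,-.0205,.082,91.9)
E
```

```text
n=6 row [-0.012, -0.073, 0.941, -0.001, -0.001, -0.002] total mm [ -2.2 -13.2 169.5]
```

>>> {"op": "arm_command", "data": {
  "steps": [-0.07,-0.44,0,0,0,0,0.5,0,0,0.942,0,0,0,0.5,0,0,0.942,0,0,0,0.5,0,0,0.942,0,0,0,0.5,0,0,0.942,0,0,0,0.5,0,0,0.942,0,0,0,0.5,0,0,0.942,0,0,0,0.5,0,0,0,0,0,0,0.5]
}}

```text
time: 4.22
tool_pos: [0.4529, -0.0205, 0.0801]
tcp_rot: [-2.182, -2.254, 0.006]
wrist_force: [-0.1, -0.0, 0.2]
width: 0.501
```

```bash
python3 - <<'E'
from h import *
st(); c=snap('wrist','w2.png')
E
```

```text
t4.2 [ 0.4529 -0.0205  0.0801] th91.85 tilt [-0.006  0.001] F [-0.1 -0.   0.2] w0.501 q [-0.1   0.02  2.22 -0.    0.91 -1.7 ]
```

View pics/w2.png

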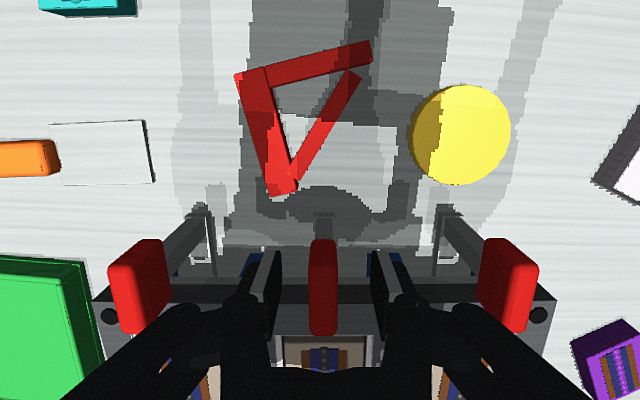

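The jaws straddle the middle handle (pixel 322,290). I'll close and pull it up.

>>> {"op": "arm_command", "data": {
  "steps": [0,0,0,0,0,0,0,0,0,0,0,0,0,0,0,0,0,0,0,0,0,0,0,-0.15,0,0,0,0,0,0,-0.2,0,0,0,0,0,0,-0.23,0,0,0,0,0,0,0,0,0,0,0],
  "squeeze": 70
}}

```text
time: 5.15
tool_pos: [0.4573, -0.0215, 0.1002]
tcp_rot: [2.184, 2.255, 0.002]
wrist_force: [3.1, -2.7, -1.5]
width: 0.126
```

```bash
python3 - <<'E'
from h import *
st(); c=snap('wrist','w3.png')
E
```

```text
t5.2 [ 0.4573 -0.0215  0.1002] th91.81 tilt [ 0.003 -0.001] F [ 3.1 -2.7 -1.5] w0.126 q [-0.1  -0.01  2.2  -0.    0.95 -1.7 ]
```

View pics/w3.png

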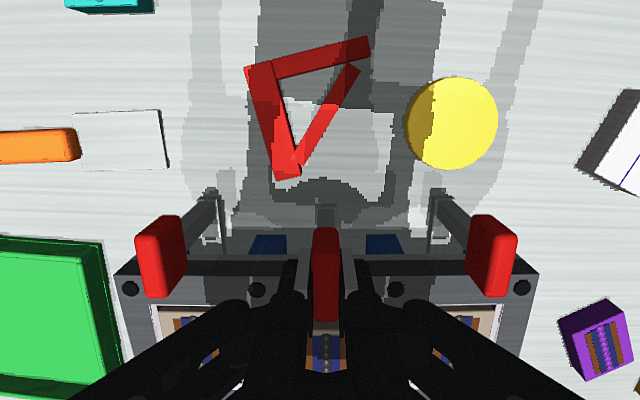

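>>> {"op": "arm_command", "data": {
  "steps": [0,0,0,0,0,0,0.5,0,0,0,0,0,0,0.5,0,0,-0.7,0,0,0,0.5,0,0,-0.7,0,0,0,0.5,0.922,-0.02,0,0,0,0,0.5,0.922,-0.02,0,0,0,0,0.5,0.922,-0.02,0,0,0,0,0.5,0,0,0,0,0,0,0.5]
}}

```text
time: 6.2
tool_pos: [0.451, 0.063, 0.1412]
tcp_rot: [-2.183, -2.258, 0.001]
wrist_force: [-0.3, -0.2, 0.3]
width: 0.496
```

```bash
python3 - <<'E'
from h import *
st(); c=snap('wrist','w4.png');plan(.4528,.0614,.082,91.9)
E
```

```text
t6.2 [0.451  0.063  0.1412] th91.96 tilt [-0.001  0.   ] F [-0.3 -0.2  0.3] w0.496 q [ 0.08 -0.06  2.17  0.    1.04 -1.52]
n=3 row [-0.009, 0.018, 0.658, -0.003, 0.001, 0.001] total mm [-0.8  1.7 59.2]
```

View pics/w4.png

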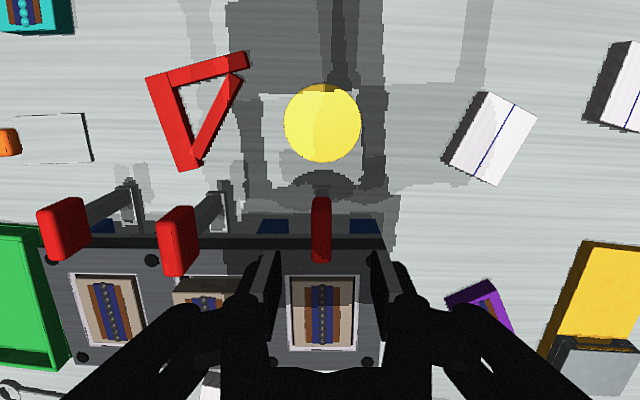

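Middle handle (176,240) stands higher and its coupon (205,295) is raised. Next is knock1.

>>> {"op": "arm_command", "data": {
  "steps": [-0.01,0.02,0.66,0,0,0,0.5,-0.01,0.02,0.66,0,0,0,0.5,-0.01,0.02,0.66,0,0,0,0,0,0,0,0,0,0,0,0,0,0,0,0,0,0,0,0,0,0,0,0,0,0,0,-0.15,0,0,0,0,0,0,-0.2,0,0,0,0,0,0,-0.24,0,0,0,0,0,0,0,0,0,0,0]
}}

```text
time: 7.5
tool_pos: [0.4512, 0.0603, 0.0969]
tcp_rot: [-2.185, -2.255, 0.005]
wrist_force: [1.4, -0.9, -24.4]
width: 0.125
```

```bash
python3 - <<'E'
from h import *
st(); plan(.4583,-.1025,.142,91.9)
E
```

```text
t7.5 [0.4512 0.0603 0.0969] th91.82 tilt [-0.004 -0.001] F [  1.4  -0.9 -24.4] w0.125 q [ 0.08 -0.    2.2  -0.    0.95 -1.52]
n=6 row [-0.905, 0.01, -0.25, -0.006, 0.002, -0.002] total mm [-162.9    1.8  -44.9]
```

>>> {"op": "arm_command", "data": {
  "steps": [0,0,0,0,0,0,0.5,0,0,0,0,0,0,0.5,0,0,-0.73,0,0,0,0.5,0,0,-0.73,0,0,0,0.5,-0.905,0.01,0,0,0,0,0.5,-0.905,0.01,0,0,0,0,0.5,-0.905,0.01,0,0,0,0,0.5,-0.905,0.01,0,0,0,0,0.5,-0.905,0.01,0,0,0,0,0.5,-0.905,0.01,0,0,0,0,0.5]
}}

```text
time: 8.75
tool_pos: [0.463, -0.1034, 0.1464]
tcp_rot: [2.183, 2.252, 0.005]
wrist_force: [0.4, -0.1, -0.6]
width: 0.502
```

>>> {"op": "arm_command", "data": {
  "steps": [0,0,0,0,0,0,0.5]
}}

```text
time: 8.88
tool_pos: [0.4628, -0.1036, 0.1461]
tcp_rot: [2.186, 2.25, 0.004]
wrist_force: [-0.1, -0.3, -0.7]
width: 0.501
```

```bash
python3 - <<'E'
from h import *
st(); c=snap('wrist','w5.png');plan(.4583,-.1025,.082,91.9)
E
```

```text
t8.9 [ 0.4628 -0.1036  0.1461] th91.65 tilt [ 0.005 -0.001] F [-0.1 -0.3 -0.7] w0.501 q [-0.27 -0.04  2.13  0.    1.04 -1.87]
n=3 row [0.004, -0.046, 0.707, 0.014, 0.003, -0.012] total mm [ 0.3 -4.3 63.6]
```

View pics/w5.png

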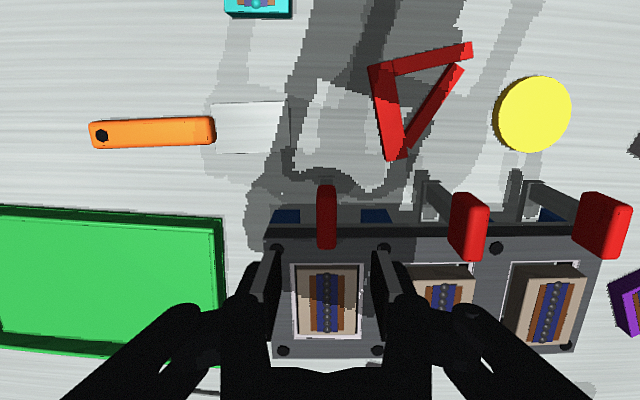

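Coupons 1 (548,300) and 2 (435,290) are both raised. Next is knock3.

>>> {"op": "arm_command", "data": {
  "steps": [0,-0.045,0.707,0,0,0,0.5,0,-0.045,0.707,0,0,0,0.5,0,-0.045,0.707,0,0,0,0,0,0,0,0,0,0,0,0,0,0,0,0,0,0,0,0,0,0,0,0,0,0,0,-0.15,0,0,0,0,0,0,-0.2,0,0,0,0,0,0,-0.24,0,0,0,0,0,0,0,0,0,0,0]
}}

```text
time: 10.18
tool_pos: [0.4552, -0.1034, 0.0951]
tcp_rot: [2.183, 2.257, -0.006]
wrist_force: [6.4, -12.8, -25.0]
width: 0.126
```

```bash
python3 - <<'E'
from h import *
st(); T=plan(.4583,-.1025,.15,91.9);plan(.5382,-.0998,.16,91.9,T0=T)
E
```

```text
t10.2 [ 0.4552 -0.1034  0.0951] th91.92 tilt [-0.001 -0.004] F [  6.4 -12.8 -25. ] w0.126 q [-0.27  0.02  2.18 -0.01  0.94 -1.87]
n=2 row [0.011, 0.05, -0.915, -0.006, 0.019, 0.001] total mm [  0.6   3.  -54.9]
n=3 row [0.001, 0.888, -0.111, 0.0, 0.0, 0.0] total mm [  0.   79.9 -10. ]
```

>>> {"op": "arm_command", "data": {
  "steps": [0,0,0,0,0,0,0.5,0,0,0,0,0,0,0.5,0.01,0.05,-0.95,0,0,0,0.6,0.01,0.05,-0.95,0,0,0,0.7,0,0.888,-0.1,0,0,0,0.75,0,0.888,-0.1,0,0,0,0.75,0,0.888,-0.1,0,0,0,0.75,0,0,0,0,0,0,0.75]
}}

```text
time: 11.18
tool_pos: [0.5417, -0.0984, 0.1655]
tcp_rot: [2.183, 2.255, 0.003]
wrist_force: [0.0, 0.1, 0.2]
width: 0.749
```

```bash
python3 - <<'E'
from h import *
st(); c=snap('wrist','w6.png');plan(.5382,-.0998,.072,91.9)
E
```

```text
t11.2 [ 0.5417 -0.0984  0.1655] th91.87 tilt [ 0.004 -0.   ] F [0.  0.1 0.2] w0.749 q [-0.23  0.09  1.96  0.    1.09 -1.83]
n=4 row [-0.012, -0.017, 0.772, 0.003, 0.0, -0.002] total mm [-1.4 -2.  92.7]
```

View pics/w6.png

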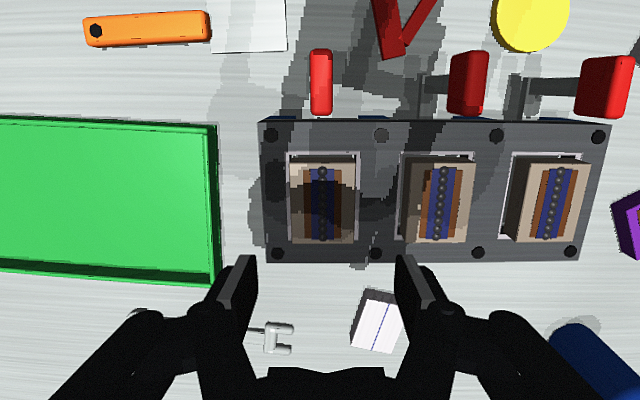

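```bash
python3 - <<'E'
from h import *
c=snap('wrist')
a=np.radians(1.9);X=np.array([np.cos(a),np.sin(a)]);Y=np.array([-X[1],X[0]])
for nm,p in (('n3',(.5382,-.0998)),('n2',(.5355,-.0179)),('n1',(.5328,.06405))):
  print(nm,[w2px(c,[*(np.array(p)+X*.03*i+Y*.0225*j),.076]).round(0)[0].tolist() for i,j in((-1,1),(-1,-1),(1,-1),(1,1))])
E
```

```text
n3 [[356.0, 165.0], [288.0, 165.0], [291.0, 246.0], [353.0, 246.0]]
n2 [[477.0, 165.0], [411.0, 165.0], [404.0, 246.0], [466.0, 246.0]]
n1 [[592.0, 166.0], [530.0, 165.0], [515.0, 245.0], [572.0, 245.0]]
```

Projected corners match the picture to within about 2 px. I'll descend and grip welded3.

>>> {"op": "arm_command", "data": {
  "steps": [-0.01,-0.02,0.775,0,0,0,0.75,-0.01,-0.02,0.775,0,0,0,0.75,-0.01,-0.02,0.775,0,0,0,0.75,-0.01,-0.02,0.75,0,0,0,0.75,0,0,0,0,0,0,0.4,0,0,0,0,0,0,0.4,0,0,0,0,0,0,0.4,0,0,0,0,0,0,0.4],
  "squeeze": 60
}}

```text
time: 12.28
tool_pos: [0.537, -0.1, 0.0718]
tcp_rot: [2.186, 2.256, 0.001]
wrist_force: [0.1, 0.5, -0.8]
width: 0.512
```

```bash
python3 - <<'E'
from h import *
st(); c=snap('wrist','w7.png');T=plan(.5382,-.0998,.14,91.9);
a=np.radians(-1.7);X=np.array([np.cos(a),np.sin(a)]);Y=np.array([-X[1],X[0]])
for k in (-.075,0,.075):
  p=np.array([.5615,-.317])+Y*k; print(p)
plan(*(np.array([.5615,-.317])-.075*Y),.14,91.9,T0=T)
E
```

```text
t12.3 [ 0.537  -0.1     0.0718] th91.80 tilt [ 0.001 -0.   ] F [ 0.1  0.5 -0.8] w0.512 q [-0.23  0.2   2.04  0.    0.91 -1.83]
n=3 row [0.002, 0.014, -0.759, 0.001, 0.0, -0.005] total mm [  0.2   1.3 -68.3]
[ 0.55927503 -0.39196699]
[ 0.5615 -0.317 ]
[ 0.56372497 -0.24203301]
n=10 row [-0.976, 0.038, 0.0, 0.0, 0.0, 0.0] total mm [-292.7   11.4    0. ]
```

View pics/w7.png

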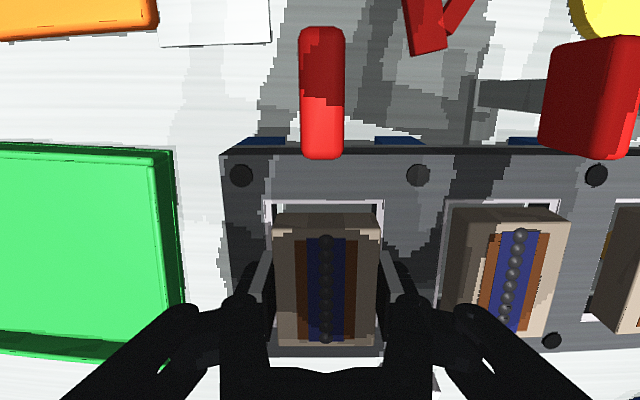

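>>> {"op": "arm_command", "data": {
  "steps": [0,0,-0.4,0,0,0,0.4,0,0,-0.9,0,0,0,0.4,0,0.04,-0.9,0,0,0,0.4,-0.96,0.038,0,0,0,0,0.4,-0.96,0.038,0,0,0,0,0.4,-0.96,0.038,0,0,0,0,0.4,-0.96,0.038,0,0,0,0,0.4,-0.96,0.038,0,0,0,0,0.4,-0.96,0.038,0,0,0,0,0.4,-0.96,0.038,0,0,0,0,0.4]
}}

```text
time: 13.58
tool_pos: [0.5526, -0.3023, 0.1383]
tcp_rot: [2.186, 2.256, 0.0]
wrist_force: [-0.3, 0.1, -1.8]
width: 0.508
```

>>> {"op": "arm_command", "data": {
  "steps": [-0.96,0.038,0,0,0,0,0.4,-0.96,0.038,0,0,0,0,0.4,-0.96,0.038,0,0,0,0,0.4,0,0,0,0,0,0,0.4,0,0,0,0,0,0,0.4]
}}

```text
time: 14.2
tool_pos: [0.5583, -0.3873, 0.1373]
tcp_rot: [-2.186, -2.255, -0.001]
wrist_force: [-1.1, 0.2, -1.5]
width: 0.508
```

```bash
python3 - <<'E'
from h import *
st(); c=snap('wrist','w8.png');plan(.5593,-.390,.023,91.9)
E
```

```text
t14.2 [ 0.5583 -0.3873  0.1373] th91.78 tilt [-0.     0.001] F [-1.1  0.2 -1.5] w0.508 q [-0.64  0.35  1.69  0.    1.09 -2.25]
n=4 row [-0.027, 0.007, 0.952, -0.001, -0.002, -0.004] total mm [ -3.2   0.9 114.2]
```

View pics/w8.png

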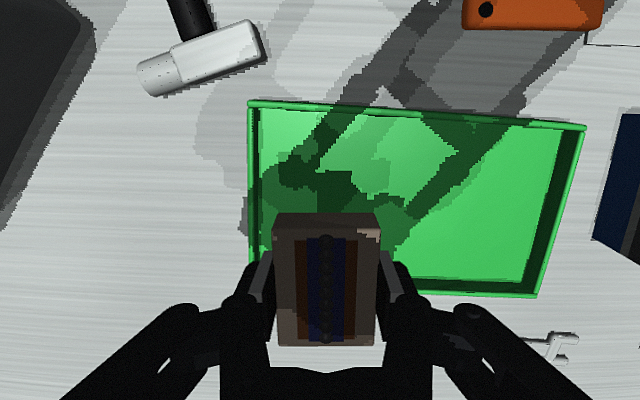

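```bash
python3 - <<'E'
from h import *
c=snap('wrist')
print(px2w(c,[(248,101),(586,126),(537,298)],.025).round(4))
E
```

```text
[[ 0.4876 -0.4423  0.025 ]
 [ 0.4954 -0.1957  0.025 ]
 [ 0.6433 -0.1986  0.025 ]]
```

>>> {"op": "arm_command", "data": {
  "steps": [-0.02,0.05,0.95,0,0,0,0.4,-0.02,0.05,0.95,0,0,0,0.4,0,0.05,0.95,0,0,0,0.4,0,0,0.7,0,0,0,0.4,0,0,0.2,0,0,0,0.4,0,0,0,0,0,0,0.4]
}}

```text
time: 15.05
tool_pos: [0.5632, -0.3884, 0.0249]
tcp_rot: [-2.186, -2.256, 0.0]
wrist_force: [0.2, 0.2, -1.3]
width: 0.51
```

```bash
python3 - <<'E'
from h import *
st()
E
```

```text
t15.1 [ 0.5632 -0.3884  0.0249] th91.82 tilt [-0.  0.] F [ 0.2  0.2 -1.3] w0.510 q [-0.64  0.48  1.75 -0.    0.91 -2.24]
```

>>> {"op": "arm_command", "data": {
  "steps": [0,0,0.08,0,0,0,0.4,0,0,0,0,0,0,0.62,0,0,0,0,0,0,0.62,0,0,-0.5,0,0,0,0.62,0,0,-1,0,0,0,0.62,0,0,-1,0,0,0,0.7,0,0,-1,0,0,0,0.75,0,0,-0.5,0,0,0,0.75,0,0,0,0,0,0,0.75]
}}

```text
time: 16.18
tool_pos: [0.5641, -0.3893, 0.1447]
tcp_rot: [2.184, 2.253, 0.001]
wrist_force: [0.3, 0.5, -0.4]
width: 0.751
```

```bash
python3 - <<'E'
from h import *
st(); c=snap('wrist','w9.png');plan(.5355,-.0179,.145,91.9)
E
```

```text
t16.2 [ 0.5641 -0.3893  0.1447] th91.80 tilt [ 0.003 -0.002] F [ 0.3  0.5 -0.4] w0.751 q [-0.64  0.35  1.68 -0.    1.1  -2.24]
n=13 row [0.952, -0.04, -0.006, 0.0, 0.0, -0.001] total mm [371.4 -16.   -2.3]
```

View pics/w9.png

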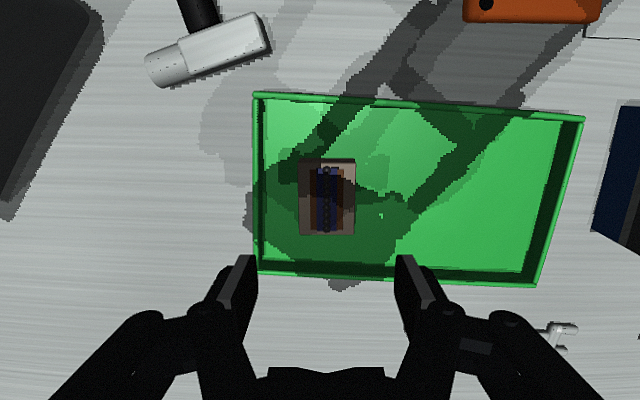

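Welded3 lies flat in the tray (327,197). Next is welded2.

>>> {"op": "arm_command", "data": {
  "steps": [0.952,-0.04,0,0,0,0,0.75,0.952,-0.04,0,0,0,0,0.75,0.952,-0.04,0,0,0,0,0.75,0.952,-0.04,0,0,0,0,0.75,0.952,-0.04,0,0,0,0,0.75,0.952,-0.04,0,0,0,0,0.75,0.952,-0.04,0,0,0,0,0.75,0.952,-0.04,0,0,0,0,0.75,0.952,-0.04,0,0,0,0,0.75,0.952,-0.04,0,0,0,0,0.75]
}}

```text
time: 17.48
tool_pos: [0.5411, -0.1019, 0.1414]
tcp_rot: [-2.185, -2.255, 0.001]
wrist_force: [0.4, -0.7, 0.3]
width: 0.751
```

>>> {"op": "arm_command", "data": {
  "steps": [0.952,-0.04,0,0,0,0,0.75,0.952,-0.04,0,0,0,0,0.75,0.952,-0.04,0,0,0,0,0.75,0,0,0,0,0,0,0.75,0,0,0,0,0,0,0.75]
}}

```text
time: 18.1
tool_pos: [0.5353, -0.018, 0.1419]
tcp_rot: [-2.185, -2.257, 0.001]
wrist_force: [0.5, 0.4, -0.6]
width: 0.749
```

```bash
python3 - <<'E'
from h import *
st(); c=snap('wrist','w10.png');plan(.5355,-.0179,.072,91.9)
E
```

```text
t18.1 [ 0.5353 -0.018   0.1419] th91.85 tilt [-0.001 -0.   ] F [ 0.5  0.4 -0.6] w0.749 q [-0.08  0.09  2.01 -0.    1.04 -1.68]
n=3 row [0.005, 0.001, 0.778, -0.002, 0.001, -0.005] total mm [ 0.5  0.1 70. ]
```

View pics/w10.png

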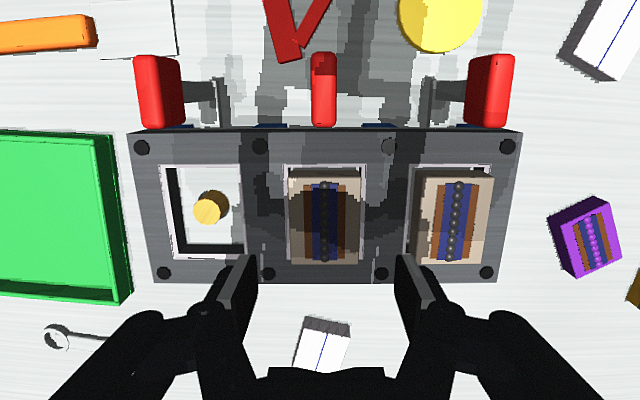

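>>> {"op": "arm_command", "data": {
  "steps": [0,0,0.78,0,0,0,0.75,0,0,0.78,0,0,0,0.75,0,0,0.77,0,0,0,0.75,0,0,0,0,0,0,0.4,0,0,0,0,0,0,0.4,0,0,0,0,0,0,0.4,0,0,0,0,0,0,0.4]
}}

```text
time: 19.02
tool_pos: [0.5363, -0.018, 0.0733]
tcp_rot: [2.186, 2.255, 0.001]
wrist_force: [-0.0, -0.1, -1.3]
width: 0.511
```

```bash
python3 - <<'E'
from h import *
st(); c=snap('wrist','w11.png');plan(.5655,-.318,.072,91.9)
E
```

```text
t19.0 [ 0.5363 -0.018   0.0733] th91.80 tilt [ 0.001 -0.   ] F [-0.  -0.1 -1.3] w0.511 q [-0.08  0.18  2.06  0.    0.91 -1.68]
n=11 row [-0.911, 0.059, 0.004, 0.001, 0.0, -0.001] total mm [-300.8   19.9    1.2]
```

View pics/w11.png

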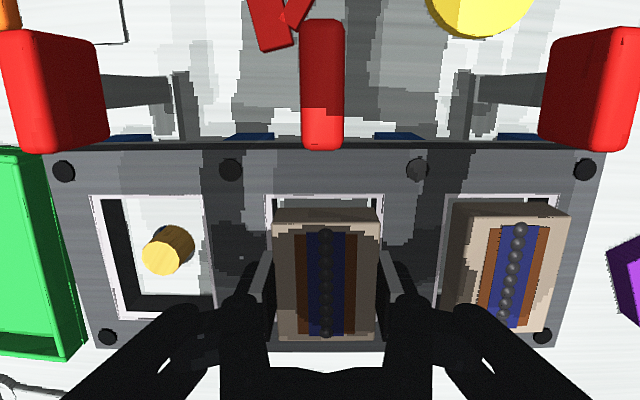

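>>> {"op": "arm_command", "data": {
  "steps": [0,0,-0.4,0,0,0,0.4,0,0,-0.9,0,0,0,0.4,0,0,-0.9,0,0,0,0.4,-0.95,0.06,0,0,0,0,0.4,-0.95,0.06,0,0,0,0,0.4,-0.95,0.06,0,0,0,0,0.4,-0.95,0.06,0,0,0,0,0.4,-0.95,0.06,0,0,0,0,0.4,-0.95,0.06,0,0,0,0,0.4,-0.95,0.06,0,0,0,0,0.4]
}}

```text
time: 20.32
tool_pos: [0.555, -0.218, 0.1396]
tcp_rot: [2.185, 2.256, 0.001]
wrist_force: [1.0, 0.0, -2.0]
width: 0.511
```

>>> {"op": "arm_command", "data": {
  "steps": [-0.95,0.06,0,0,0,0,0.4,-0.95,0.06,0,0,0,0,0.4,-0.95,0.06,0,0,0,0,0.4,-0.527,0.06,0,0,0,0,0.4,0,0,0,0,0,0,0.4,0,0,0,0,0,0,0.4]
}}

```text
time: 21.08
tool_pos: [0.5648, -0.3172, 0.1383]
tcp_rot: [-2.185, -2.255, -0.0]
wrist_force: [-1.1, -0.5, -0.9]
width: 0.511
```

```bash
python3 - <<'E'
from h import *
st(); c=snap('wrist','w12.png');plan(.5655,-.318,.0235,91.9)
E
```

```text
t21.1 [ 0.5648 -0.3172  0.1383] th91.81 tilt [-0.001  0.001] F [-1.1 -0.5 -0.9] w0.511 q [-0.55  0.3   1.77  0.    1.08 -2.15]
n=4 row [-0.009, 0.006, 0.957, -0.002, -0.002, -0.003] total mm [ -1.1   0.7 114.8]
```

View pics/w12.png

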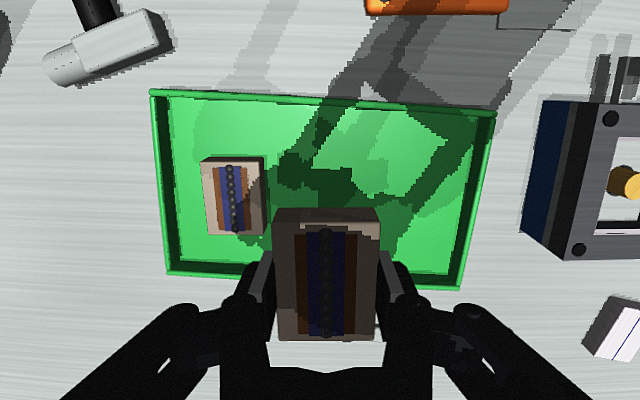

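>>> {"op": "arm_command", "data": {
  "steps": [0.1,0,0.957,0,0,0,0.4,0,0,0.957,0,0,0,0.4,0,0,0.957,0,0,0,0.4,0,0,0.72,0,0,0,0.4,0,0,0.23,0,0,0,0.4,0,0,0,0,0,0,0.4,0,0,0,0,0,0,0.62,0,0,0,0,0,0,0.62,0,0,-0.5,0,0,0,0.62,0,0,-1,0,0,0,0.62]
}}

```text
time: 22.38
tool_pos: [0.5641, -0.3146, 0.0692]
tcp_rot: [-2.185, -2.255, 0.001]
wrist_force: [-0.3, -0.5, -0.0]
width: 0.621
```

>>> {"op": "arm_command", "data": {
  "steps": [0,0,-1,0,0,0,0.62,0,0,-1,0,0,0,0.7,0,0,-0.5,0,0,0,0.75,0,0,0,0,0,0,0.75]
}}

```text
time: 22.88
tool_pos: [0.566, -0.3157, 0.1462]
tcp_rot: [2.184, 2.253, 0.001]
wrist_force: [0.3, -0.1, -1.3]
width: 0.746
```

```bash
python3 - <<'E'
from h import *
st(); c=snap('wrist','w13.png');plan(.5328,.064,.145,91.9)
E
```

```text
t22.9 [ 0.566  -0.3157  0.1462] th91.80 tilt [ 0.003 -0.002] F [ 0.3 -0.1 -1.3] w0.746 q [-0.55  0.29  1.76  0.    1.09 -2.15]
n=13 row [0.974, -0.051, -0.002, 0.001, 0.0, -0.001] total mm [380.  -20.4  -0.8]
```

View pics/w13.png

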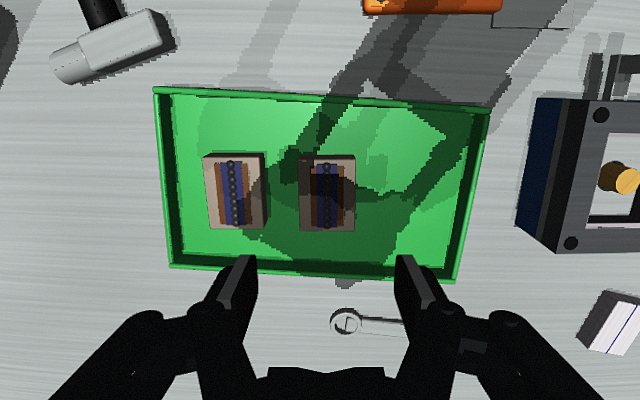

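Both welded coupons lie in the tray (234,190) and (328,192). Now welded1.

>>> {"op": "arm_command", "data": {
  "steps": [0.974,-0.051,0,0,0,0,0.75,0.974,-0.051,0,0,0,0,0.75,0.974,-0.051,0,0,0,0,0.75,0.974,-0.051,0,0,0,0,0.75,0.974,-0.051,0,0,0,0,0.75,0.974,-0.051,0,0,0,0,0.75,0.974,-0.051,0,0,0,0,0.75,0.974,-0.051,0,0,0,0,0.75,0.974,-0.051,0,0,0,0,0.75,0.974,-0.051,0,0,0,0,0.75]
}}

```text
time: 24.18
tool_pos: [0.5389, -0.0224, 0.1419]
tcp_rot: [-2.184, -2.254, 0.003]
wrist_force: [0.1, -1.1, -0.3]
width: 0.749
```

>>> {"op": "arm_command", "data": {
  "steps": [0.974,-0.051,0,0,0,0,0.75,0.974,-0.051,0,0,0,0,0.75,0.974,-0.051,0,0,0,0,0.75,0,0,0,0,0,0,0.75,0,0,0,0,0,0,0.75]
}}

```text
time: 24.8
tool_pos: [0.5323, 0.0636, 0.1427]
tcp_rot: [-2.185, -2.256, 0.003]
wrist_force: [-0.4, 0.3, 0.1]
width: 0.75
```

```bash
python3 - <<'E'
from h import *
st(); c=snap('wrist','w14.png');plan(.5328,.064,.072,91.9)
E
```

```text
t24.8 [0.5323 0.0636 0.1427] th91.83 tilt [-0.002 -0.001] F [-0.4  0.3  0.1] w0.750 q [ 0.07  0.09  2.   -0.    1.05 -1.53]
n=3 row [0.007, 0.004, 0.789, -0.005, 0.001, -0.006] total mm [ 0.7  0.4 71. ]
```

View pics/w14.png

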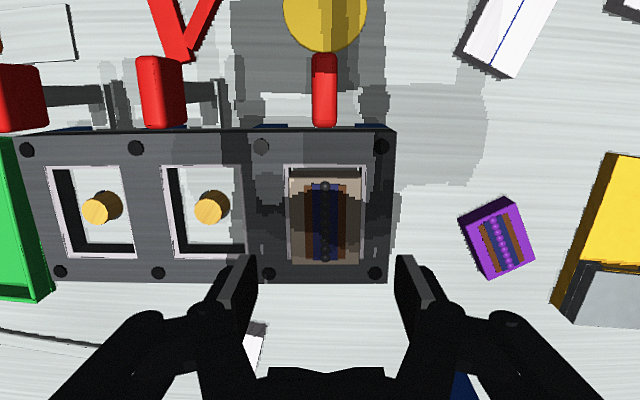

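>>> {"op": "arm_command", "data": {
  "steps": [0,0,0.79,0,0,0,0.75,0,0,0.79,0,0,0,0.75,0,0,0.79,0,0,0,0.75,0,0,0,0,0,0,0.4,0,0,0,0,0,0,0.4,0,0,0,0,0,0,0.4,0,0,0,0,0,0,0.4,0,0,-0.4,0,0,0,0.4,0,0,-0.9,0,0,0,0.4,0,0,-0.9,0,0,0,0.4]
}}

```text
time: 26.1
tool_pos: [0.5332, 0.0641, 0.1404]
tcp_rot: [2.186, 2.256, 0.001]
wrist_force: [0.0, -0.3, -1.0]
width: 0.51
```

```bash
python3 - <<'E'
from h import *
st(); c=snap('wrist','w15.png');plan(.566,-.245,.139,91.9)
E
```

```text
t26.1 [0.5332 0.0641 0.1404] th91.81 tilt [0. 0.] F [ 0.  -0.3 -1. ] w0.510 q [ 0.07  0.09  2.01 -0.    1.04 -1.53]
n=11 row [-0.94, 0.061, 0.017, 0.006, 0.0, -0.001] total mm [-310.1   20.2    5.8]
```

View pics/w15.png

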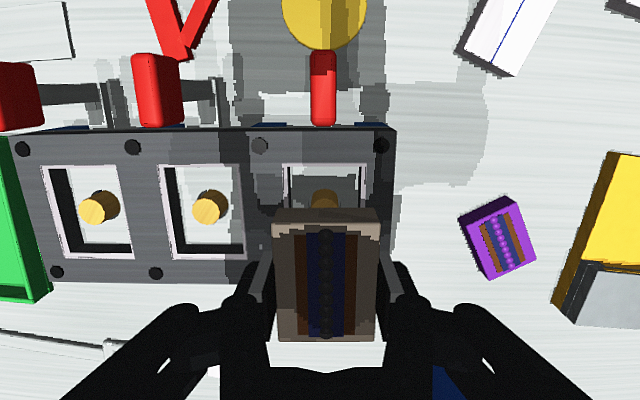

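>>> {"op": "arm_command", "data": {
  "steps": [-0.94,0.06,0,0,0,0,0.4,-0.94,0.06,0,0,0,0,0.4,-0.94,0.06,0,0,0,0,0.4,-0.94,0.06,0,0,0,0,0.4,-0.94,0.06,0,0,0,0,0.4,-0.94,0.06,0,0,0,0,0.4,-0.94,0.06,0,0,0,0,0.4,-0.94,0.06,0,0,0,0,0.4,-0.94,0.06,0,0,0,0,0.4,-0.94,0.06,0,0,0,0,0.4]
}}

```text
time: 27.4
tool_pos: [0.5602, -0.2182, 0.1391]
tcp_rot: [2.186, 2.256, 0.0]
wrist_force: [0.7, -0.1, -1.3]
width: 0.507
```

>>> {"op": "arm_command", "data": {
  "steps": [-0.94,0.06,0,0,0,0,0.4,0,0,0,0,0,0,0.4,0,0,0,0,0,0,0.4]
}}

```text
time: 27.78
tool_pos: [0.5625, -0.2449, 0.1387]
tcp_rot: [-2.186, -2.255, -0.0]
wrist_force: [-0.2, -0.1, -1.1]
width: 0.51
```

```bash
python3 - <<'E'
from h import *
st(); c=snap('wrist','w16.png');plan(.566,-.246,.0235,91.9)
E
```

```text
t27.8 [ 0.5625 -0.2449  0.1387] th91.78 tilt [-0.     0.001] F [-0.2 -0.1 -1.1] w0.510 q [-0.45  0.24  1.84  0.    1.06 -2.05]
n=4 row [-0.013, 0.029, 0.96, -0.001, -0.001, -0.003] total mm [ -1.6   3.5 115.2]
```

View pics/w16.png

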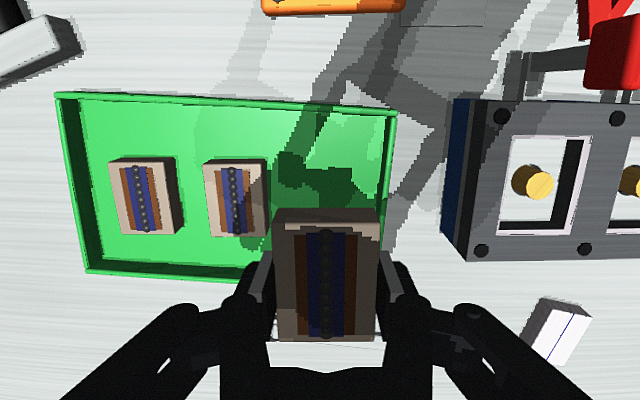

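```bash
python3 - <<'E'
from h import *
c=snap('wrist')
print(px2w(c,[(395,110),(388,110),(383,250),(268,160),(268,233)],.025).round(4))
E
```

```text
[[ 0.4948 -0.1965  0.025 ]
 [ 0.4949 -0.2015  0.025 ]
 [ 0.6047 -0.1957  0.025 ]
 [ 0.5336 -0.2871  0.025 ]
 [ 0.5926 -0.2885  0.025 ]]
```

>>> {"op": "arm_command", "data": {
  "steps": [0,0.02,0.96,0,0,0,0.4,0,0.02,0.96,0,0,0,0.4,0,0.02,0.96,0,0,0,0.4,0,0,0.72,0,0,0,0.4,0,0,0.24,0,0,0,0.4,0,0,0,0,0,0,0.4,0,0,0,0,0,0,0.59,0,0,0,0,0,0,0.59,0,0,-0.5,0,0,0,0.59,0,0,-1,0,0,0,0.59]
}}

```text
time: 29.12
tool_pos: [0.5636, -0.245, 0.0689]
tcp_rot: [-2.185, -2.254, 0.001]
wrist_force: [0.3, -0.1, -0.1]
width: 0.591
```

>>> {"op": "arm_command", "data": {
  "steps": [0,0,-1,0,0,0,0.59,0,0,-1,0,0,0,0.2,0,0,-0.5,0,0,0,0,0,0,0,0,0,0,0]
}}

```text
time: 29.62
tool_pos: [0.5656, -0.2459, 0.1458]
tcp_rot: [2.184, 2.253, 0.002]
wrist_force: [-0.6, -0.6, 0.1]
width: -0.001
```

```bash
python3 - <<'E'
from h import *
st(); c=snap('wrist','w17.png');plan(.4583,-.1025,.145,91.9)
E
```

```text
t29.6 [ 0.5656 -0.2459  0.1458] th91.80 tilt [ 0.003 -0.002] F [-0.6 -0.6  0.1] w-0.001 q [-0.45  0.23  1.83 -0.    1.07 -2.05]
n=5 row [0.975, -0.677, -0.007, 0.002, 0.001, -0.003] total mm [ 146.2 -101.7   -1.1]
```

View pics/w17.png

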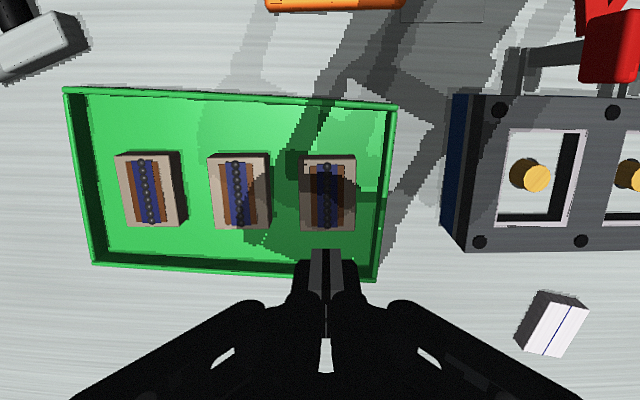

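All three welded coupons are flat in the tray. Next I press the handles down with the jaws shut.

>>> {"op": "arm_command", "data": {
  "steps": [0.975,-0.677,0,0,0,0,0,0.975,-0.677,0,0,0,0,0,0.975,-0.677,0,0,0,0,0,0.975,-0.677,0,0,0,0,0,0.975,-0.677,0,0,0,0,0,0,0,0,0,0,0,0,0,0,0,0,0,0,0]
}}

```text
time: 30.55
tool_pos: [0.4582, -0.1024, 0.1428]
tcp_rot: [-2.185, -2.256, 0.001]
wrist_force: [-0.5, -0.2, 0.8]
width: 0.001
```

```bash
python3 - <<'E'
from h import *
st(); plan(.4583,-.1025,.1085,91.9)
E
```

```text
t30.6 [ 0.4582 -0.1024  0.1428] th91.83 tilt [-0.001 -0.   ] F [-0.5 -0.2  0.8] w0.001 q [-0.27 -0.04  2.14 -0.    1.04 -1.88]
n=2 row [-0.001, 0.002, 0.572, -0.004, 0.0, -0.006] total mm [-0.1  0.2 34.3]
```

>>> {"op": "arm_command", "data": {
  "steps": [0,0,0.5,0,0,0,0,0,0,0.3,0,0,0,0,0,0,0.25,0,0,0,0,0,0,0.1,0,0,0,0,0,0,0,0,0,0,0]
}}

```text
time: 31.18
tool_pos: [0.4592, -0.103, 0.109]
tcp_rot: [2.186, 2.255, 0.0]
wrist_force: [1.2, -1.0, 2.1]
width: 0.001
```

>>> {"op": "arm_command", "data": {
  "steps": [0,0,0.05,0,0,0,0,0,0,0,0,0,0,0]
}}

```text
time: 31.42
tool_pos: [0.4592, -0.103, 0.1089]
tcp_rot: [2.186, 2.255, 0.0]
wrist_force: [-2.0, -0.2, 11.2]
width: 0.0
```

>>> {"op": "arm_command", "data": {
  "steps": [0,0,0.05,0,0,0,0,0,0,0,0,0,0,0]
}}

```text
time: 31.68
tool_pos: [0.4592, -0.1031, 0.1088]
tcp_rot: [2.185, 2.255, -0.0]
wrist_force: [-5.8, -0.0, 21.3]
width: -0.002
```

>>> {"op": "arm_command", "data": {
  "steps": [0,0,-0.6,0,0,0,0,0,0,-0.6,0,0,0,0,0.915,-0.01,0,0,0,0,0,0.915,-0.01,0,0,0,0,0,0.915,-0.01,0,0,0,0,0,0,0,0.4,0,0,0,0,0,0,0.4,0,0,0,0,0,0,0.25,0,0,0,0,0,0,0.15,0,0,0,0,0,0,0,0,0,0,0]
}}

```text
time: 32.92
tool_pos: [0.4546, -0.02, 0.1086]
tcp_rot: [-2.186, -2.252, 0.0]
wrist_force: [-11.3, 6.3, 29.0]
width: 0.001
```

>>> {"op": "arm_command", "data": {
  "steps": [0,0,-0.6,0,0,0,0,0,0,-0.6,0,0,0,0,0.915,-0.01,0,0,0,0,0,0.915,-0.01,0,0,0,0,0,0.915,-0.01,0,0,0,0,0,0,0,0.4,0,0,0,0,0,0,0.4,0,0,0,0,0,0,0.25,0,0,0,0,0,0,0.15,0,0,0,0,0,0,0,0,0,0,0]
}}

```text
time: 34.17
tool_pos: [0.4515, 0.0617, 0.1087]
tcp_rot: [-2.187, -2.253, 0.001]
wrist_force: [-11.0, 2.7, 28.6]
width: 0.001
```

```bash
python3 - <<'E'
from h import *
st(); plan(.41,.195,.20,67.8)
E
```

```text
t34.2 [0.4515 0.0617 0.1087] th91.70 tilt [-0.002  0.001] F [-11.    2.7  28.6] w0.001 q [ 0.08 -0.02  2.19  0.    0.97 -1.52]
n=5 row [0.849, -0.399, -0.608, -0.004, -0.001, 0.797] total mm [134.6 -37.7 -91.1]
```

>>> {"op": "arm_command", "data": {
  "steps": [0,0,-0.6,0,0,0,0.5,0.849,-0.4,-0.5,0,0,0.797,0.85,0.849,-0.4,-0.5,0,0,0.797,0.85,0.849,-0.4,-0.5,0,0,0.797,0.85,0.849,-0.4,-0.5,0,0,0.797,0.85,0.849,-0.4,-0.5,0,0,0.797,0.85,0,0,0,0,0,0,0.85,0,0,0,0,0,0,0.85]
}}

```text
time: 35.17
tool_pos: [0.4091, 0.1941, 0.1976]
tcp_rot: [2.605, 1.755, -0.004]
wrist_force: [-0.0, -1.1, -1.0]
width: 0.846
```

```bash
cat > fr.py <<'E'
from meas import *
def fresh(c,z=.02,thr=185):
    im=c['img'];hsv=cv2.cvtColor(im,cv2.COLOR_RGB2HSV);H,S,V=[hsv[...,i].astype(int) for i in range(3)]
    for r in rects(c,(V>thr)&(S<70),z,300):
        if 50<r[2][0]<70 and 30<r[2][1]<52: print('fresh',r)
def topA():
    c=snap('top');im=c['img'];hsv=cv2.cvtColor(im,cv2.COLOR_RGB2HSV);H,S,V=[hsv[...,i].astype(int) for i in range(3)]
    for r in rects(c,(V>140)&(S<60),.02,100): print('top',r)
    print('orange',rects(c,(abs(H-15)<6)&(S>150)&(V>100),.016))
E
python3 - <<'E'
from fr import *
st(); c=snap('wrist','w18.png'); fresh(c); topA()
E
```

```text
t35.2 [0.4091 0.1941 0.1976] th67.92 tilt [-0.002 -0.002] F [-0.  -1.1 -1. ] w0.846 q [ 0.39 -0.13  2.11 -0.    1.16 -0.8 ]
top ([206.0, 394.0], [50.7, 290.4], [97.4, 17.8], -70.2)
top ([207.0, 275.0], [336.1, 300.4], [44.2, 21.7], -88.8)
top ([399.0, 247.0], [411.4, -164.6], [63.2, 40.4], -86.5)
top ([305.0, 196.0], [531.5, 62.4], [59.2, 46.7], 1.1)
top ([374.0, 195.0], [536.4, -103.8], [58.9, 46.4], 0.9)
top ([339.0, 195.0], [534.6, -19.4], [61.7, 47.5], 3.9)
top ([410.0, 127.0], [712.2, -202.6], [138.2, 33.0], 89.6)
top ([341.0, 131.0], [695.8, -21.2], [58.9, 44.0], -12.3)
orange [([432.0, 245.0], [416.3, -245.3], [95.2, 20.3], -86.8)]
```

View pics/w18.png

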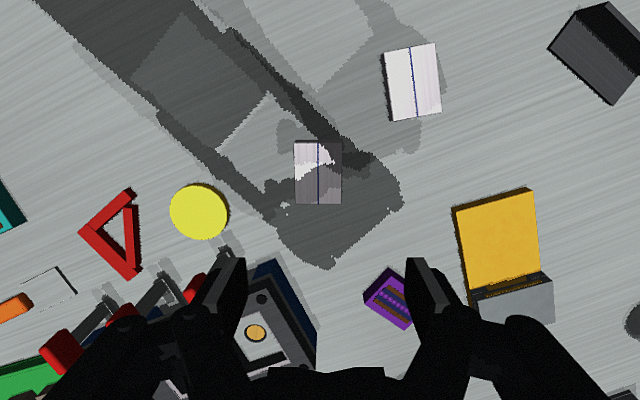

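```bash
python3 - <<'E'
from h import *
c=snap('wrist')
im=c['img'][110:230,260:380,::-1];cv2.imwrite('pics/w18c.png',cv2.resize(im,None,fx=5,fy=5,interpolation=cv2.INTER_NEAREST))
p=px2w(c,[(293.5,142),(341.5,142),(341,205),(294.5,204)],.02);print(p.round(4),p.mean(0))
plan(*p.mean(0)[:2],.12,67.8)
E
```

```text
[[0.3663 0.1804 0.02  ]
 [0.3829 0.2212 0.02  ]
 [0.4398 0.1985 0.02  ]
 [0.4218 0.1569 0.02  ]] [0.40269153 0.18927154 0.02      ]
n=3 row [-0.076, -0.044, 0.865, -0.004, 0.006, 0.002] total mm [-6.8 -3.9 77.9]
```

View pics/w18c.png

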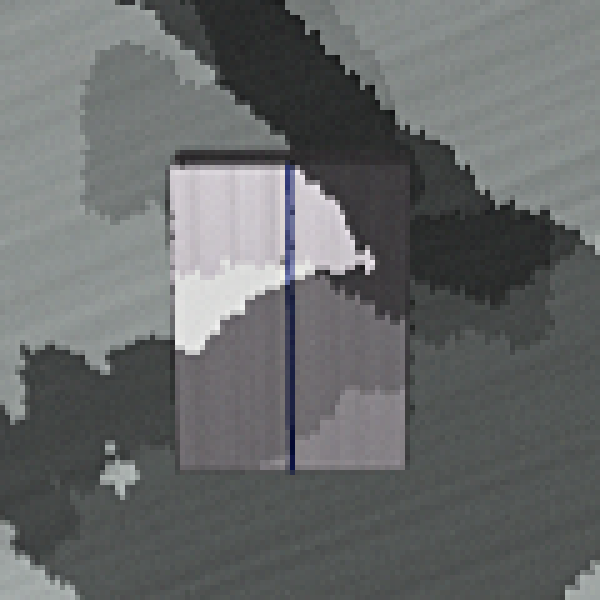

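```bash
python3 - <<'E'
from h import *
plan(.403,.1893,.023,67.8)
E
```

```text
n=6 row [-0.037, -0.02, 0.971, -0.002, 0.003, 0.001] total mm [ -6.5  -3.5 174.9]
```

>>> {"op": "arm_command", "data": {
  "steps": [-0.22,-0.12,0.97,0,0,0,0.85,0,0,0.97,0,0,0,0.85,0,0,0.97,0,0,0,0.85,0,0,0.97,0,0,0,0.8,0,0,0.97,0,0,0,0.75,0,0,0.9,0,0,0,0.75,0,0,0,0,0,0,0.75]
}}

```text
time: 36.2
tool_pos: [0.4011, 0.1891, 0.0242]
tcp_rot: [-2.606, -1.753, 0.01]
wrist_force: [0.4, 0.3, -0.1]
width: 0.753
```

```bash
python3 - <<'E'
from h import *
st(); c=snap('wrist','w19.png'); plan(.403,.1893,.022,67.8)
E
```

```text
t36.2 [0.4011 0.1891 0.0242] th67.86 tilt [-0.006 -0.003] F [ 0.4  0.3 -0.1] w0.753 q [ 0.38  0.09  2.27 -0.    0.79 -0.8 ]
n=1 row [-0.007, 0.022, 0.121, -0.022, 0.023, 0.01] total mm [-0.2  0.7  3.6]
```

View pics/w19.png

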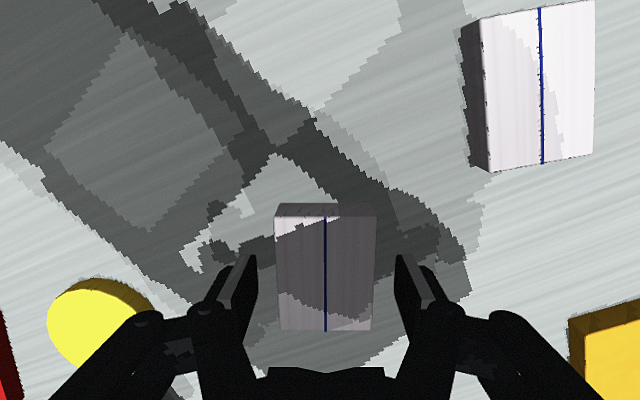

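>>> {"op": "arm_command", "data": {
  "steps": [0,0.02,0.04,0,0,0,0.75,0,0,0,0,0,0,0.4,0,0,0,0,0,0,0.4,0,0,0,0,0,0,0.4,0,0,0,0,0,0,0.4]
}}

```text
time: 36.88
tool_pos: [0.4053, 0.1908, 0.0271]
tcp_rot: [2.605, 1.754, 0.003]
wrist_force: [-1.0, -0.9, 7.0]
width: 0.504
```

```bash
python3 - <<'E'
from h import *
st(); T=plan(.403,.1893,.14,67.8); plan(.5328,.064,.14,91.9,T0=T)
E
```

```text
t36.9 [0.4053 0.1908 0.0271] th67.92 tilt [0.002 0.   ] F [-1.  -0.9  7. ] w0.504 q [ 0.38  0.09  2.26 -0.    0.78 -0.8 ]
n=4 row [-0.018, -0.012, -0.941, 0.005, -0.003, 0.005] total mm [  -2.1   -1.4 -112.9]
n=6 row [-0.532, 0.858, 0.0, 0.0, 0.0, -0.669] total mm [-67.  167.5   0. ]
```

>>> {"op": "arm_command", "data": {
  "steps": [0,0,0,0,0,0,0.7,0,0,0.16,0,0,0,0.7,0,0,0,0,0,0,0.7,0,0,0,0,0,0,0.4,0,0,0,0,0,0,0.4,0,0,0,0,0,0,0.4]
}}

```text
time: 37.62
tool_pos: [0.4044, 0.1907, 0.0208]
tcp_rot: [2.606, 1.754, 0.001]
wrist_force: [-0.1, 0.3, 2.6]
width: 0.503
```

```bash
python3 - <<'E'
from h import *
st(); c=snap('wrist','w20.png'); T=plan(.403,.1893,.14,67.8); plan(.5328,.064,.14,91.9,T0=T)
E
```

```text
t37.6 [0.4044 0.1907 0.0208] th67.89 tilt [0. 0.] F [-0.1  0.3  2.6] w0.503 q [ 0.38  0.1   2.27  0.    0.77 -0.8 ]
n=5 row [-0.012, -0.005, -0.795, 0.001, -0.001, 0.003] total mm [  -1.8   -0.8 -119.2]
n=6 row [-0.532, 0.858, 0.0, 0.0, 0.0, -0.669] total mm [-67.  167.5   0. ]
```

View pics/w20.png

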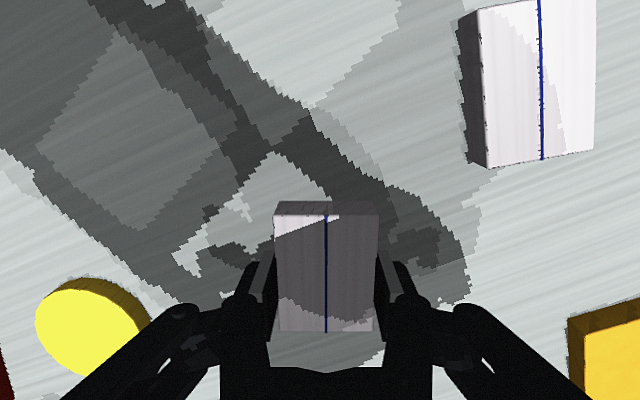

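>>> {"op": "arm_command", "data": {
  "steps": [0,0,-0.4,0,0,0,0.4,0,0,-0.9,0,0,0,0.4,0,0,-0.9,0,0,0,0.4,0,0,-0.9,0,0,0,0.4,0,0,-0.9,0,0,0,0.4,0,0,0,0,0,0,0.4]
}}

```text
time: 38.42
tool_pos: [0.4059, 0.1913, 0.1432]
tcp_rot: [2.605, 1.754, 0.008]
wrist_force: [0.8, -0.7, -1.1]
width: 0.508
```

```bash
python3 - <<'E'
from h import *
st(); plan(.5336,.064,.14,91.9)
E
```

```text
t38.4 [0.4059 0.1913 0.1432] th67.89 tilt [0.005 0.002] F [ 0.8 -0.7 -1.1] w0.508 q [ 0.38 -0.08  2.18 -0.    1.04 -0.8 ]
n=6 row [-0.546, 0.848, 0.018, 0.008, -0.005, -0.667] total mm [-69.8 166.2   3.5]
```

>>> {"op": "arm_command", "data": {
  "steps": [-0.546,0.848,0,0,0,-0.667,0.4,-0.546,0.848,0,0,0,-0.667,0.4,-0.546,0.848,0,0,0,-0.667,0.4,-0.546,0.848,0,0,0,-0.667,0.4,-0.546,0.848,0,0,0,-0.667,0.4,-0.546,0.848,0,0,0,-0.667,0.4,0,0,0,0,0,0,0.4,0,0,0,0,0,0,0.4]
}}

```text
time: 39.42
tool_pos: [0.5304, 0.0634, 0.1391]
tcp_rot: [-2.184, -2.255, 0.004]
wrist_force: [-0.7, -0.7, -1.3]
width: 0.51
```

```bash
python3 - <<'E'
from h import *
st(); c=snap('wrist','w21.png'); plan(.5336,.064,.085,91.9)
E
```

```text
t39.4 [0.5304 0.0634 0.1391] th91.85 tilt [-0.003  0.   ] F [-0.7 -0.7 -1.3] w0.510 q [ 0.07  0.09  2.01  0.    1.04 -1.53]
n=2 row [0.005, 0.055, 0.906, -0.013, -0.001, -0.001] total mm [ 0.3  3.4 54.3]
```

View pics/w21.png

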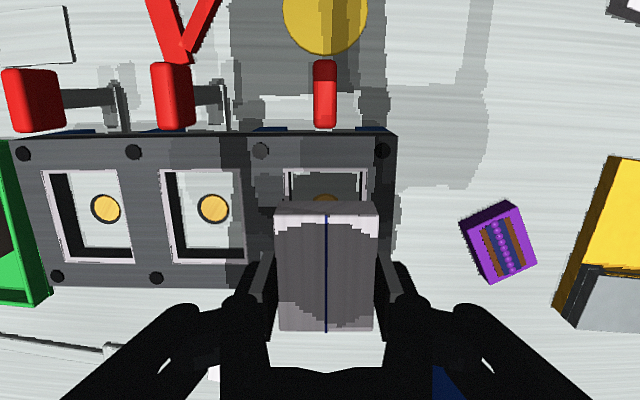

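```bash
python3 - <<'E'
from h import *
c=snap('wrist')
im=c['img'][155:345,30:390,::-1];cv2.imwrite('pics/w21c.png',cv2.resize(im,None,fx=2.2,fy=2.2,interpolation=cv2.INTER_CUBIC))
p=px2w(c,[(274,215),(378,215),(373,331),(279,331)],.1383);print(p.round(4),p.mean(0).round(4))
s=bot.read_state();print(s['tool_pos'])
a=np.radians(1.9);X=np.array([np.cos(a),np.sin(a)]);Y=np.array([-X[1],X[0]])
for nm,p in (('n3',(.5382,-.0998)),('n2',(.5355,-.0179)),('n1',(.5328,.06405))):
  q=w2px(c,np.array([[*(np.array(p)+X*.03475*i+Y*.02725*j),.059] for i,j in((-1,-1),(-1,1),(1,1),(1,-1))]))
  print(nm,q.round(1).tolist(),((q-[30,155])*2.2).round(0).tolist())
E
```

```text
[[0.5011 0.0422 0.1383]
 [0.4996 0.0856 0.1383]
 [0.5589 0.0883 0.1383]
 [0.5604 0.0434 0.1383]] [0.53   0.0649 0.1383]
[0.53051875 0.0637587  0.1396363 ]
n3 [[40.0, 169.0], [116.4, 168.2], [135.3, 262.5], [64.7, 261.3]] [[22.0, 31.0], [190.0, 29.0], [232.0, 236.0], [76.0, 234.0]]
n2 [[156.8, 168.0], [239.5, 167.6], [247.6, 263.5], [172.3, 262.9]] [[279.0, 29.0], [461.0, 28.0], [479.0, 239.0], [313.0, 237.0]]
n1 [[282.1, 167.5], [367.0, 167.4], [363.2, 263.6], [286.2, 263.6]] [[555.0, 27.0], [741.0, 27.0], [733.0, 239.0], [564.0, 239.0]]
```

View pics/w21c.png

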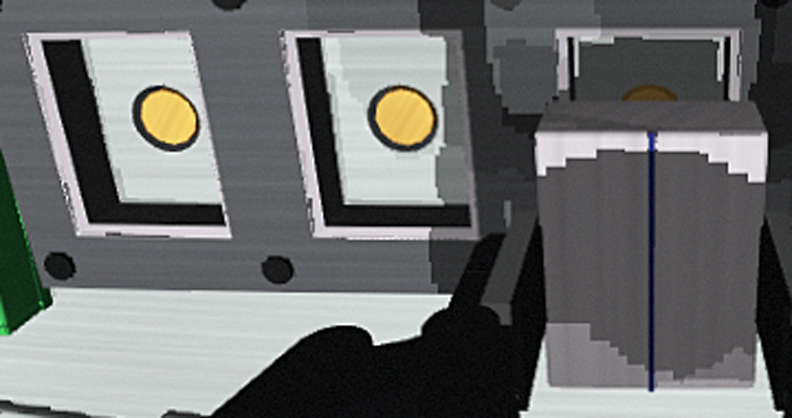

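>>> {"op": "arm_command", "data": {
  "steps": [0.01,0.11,0.75,0,0,0,0.4,0,0,0.75,0,0,0,0.4,0,0,0.3,0,0,0,0.4,0,0,0,0,0,0,0.4,0,0,0,0,0,0,0.4]
}}

```text
time: 40.15
tool_pos: [0.5358, 0.064, 0.0875]
tcp_rot: [2.183, 2.258, 0.002]
wrist_force: [0.3, -1.1, -1.1]
width: 0.511
```

```bash
python3 - <<'E'
from h import *
st(); c=snap('wrist','w22.png'); plan(.5339,.0641,.0735,91.9)
E
```

```text
t40.1 [0.5358 0.064  0.0875] th91.92 tilt [0.002 0.   ] F [ 0.3 -1.1 -1.1] w0.511 q [ 0.07  0.16  2.04  0.    0.94 -1.53]
n=1 row [0.007, -0.07, 0.473, 0.018, -0.001, 0.002] total mm [ 0.2 -2.1 14.2]
```

View pics/w22.png

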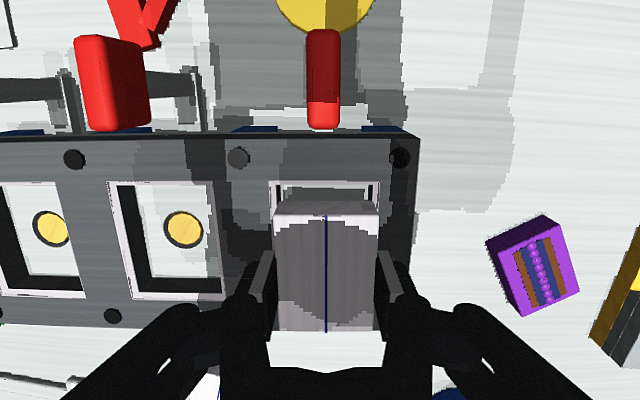

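>>> {"op": "arm_command", "data": {
  "steps": [0.01,-0.06,0.22,0,0,0,0.4,0,0,0,0,0,0,0.4,0,0,0.12,0,0,0,0.4,0,0,0.1,0,0,0,0.4,0,0,0,0,0,0,0.4]
}}

```text
time: 40.83
tool_pos: [0.5331, 0.064, 0.073]
tcp_rot: [-2.184, -2.258, 0.001]
wrist_force: [0.4, 0.7, -0.2]
width: 0.509
```

```bash
python3 - <<'E'
from h import *
st(); c=snap('wrist','w23.png'); plan(.5339,.0641,.0735,91.9)
E
```

```text
t40.8 [0.5331 0.064  0.073 ] th91.90 tilt [-0.001 -0.   ] F [ 0.4  0.7 -0.2] w0.509 q [ 0.07  0.18  2.05 -0.    0.91 -1.53]
n=1 row [0.003, 0.024, -0.012, -0.005, 0.0, 0.001] total mm [ 0.1  0.7 -0.4]
```

View pics/w23.png

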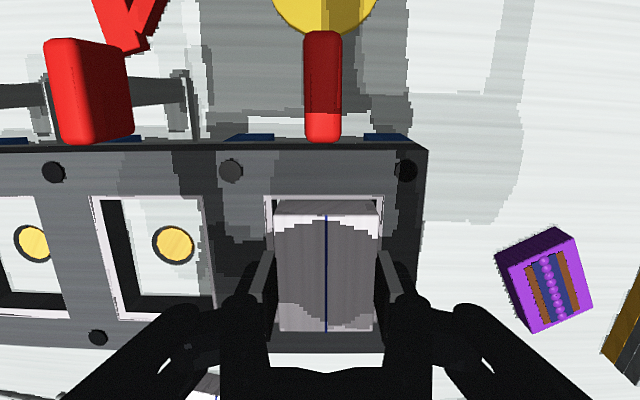

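>>> {"op": "arm_command", "data": {
  "steps": [0,0,0,0,0,0,0.65,0,0,0,0,0,0,0.65,0,0,-0.5,0,0,0,0.65,0,0,-0.8,0,0,0,0.65,0,0,0,0,0,0,0,0,0,0,0,0,0,0]
}}

```text
time: 41.62
tool_pos: [0.5334, 0.064, 0.1126]
tcp_rot: [2.184, 2.258, 0.001]
wrist_force: [0.1, 0.7, -0.7]
width: 0.23
```

```bash
python3 - <<'E'
from h import *
st(); c=snap('wrist','w24.png'); plan(.5339,.0641,.0735,91.9)
E
```

```text
t41.6 [0.5334 0.064  0.1126] th91.90 tilt [0.001 0.   ] F [ 0.1  0.7 -0.7] w0.230 q [ 0.07  0.13  2.03 -0.    0.99 -1.53]
n=2 row [0.001, 0.017, 0.641, -0.003, 0.0, 0.0] total mm [ 0.1  1.1 38.5]
```

View pics/w24.png

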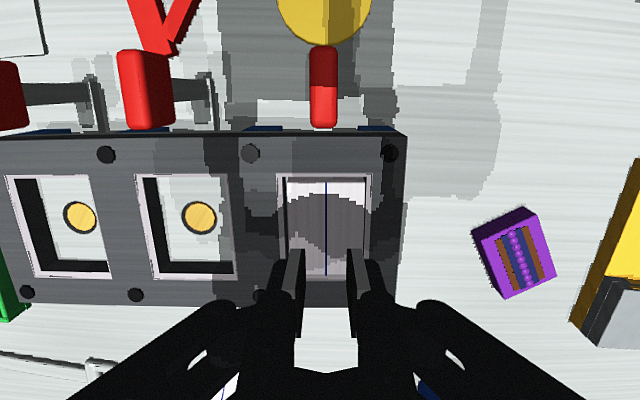

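Fresh coupon dropped into nest 1 (326,230). A gentle press will confirm it is home.

>>> {"op": "arm_command", "data": {
  "steps": [0,0,0.6,0,0,0,0,0,0,0.5,0,0,0,0,0,0,0.15,0,0,0,0,0,0,0.1,0,0,0,0,0,0,0,0,0,0,0]
}}

```text
time: 42.3
tool_pos: [0.5312, 0.0639, 0.0739]
tcp_rot: [-2.181, -2.255, 0.007]
wrist_force: [-14.6, -1.2, 29.3]
width: 0.004
```

Pressed at TCP z = 0.0739, so the coupon top is at 0.060: fully home. Next is fresh B.

```bash
python3 - <<'E'
from h import *
T=plan(.531,.064,.12,91.9); plan(.37,.295,.20,78.9,T0=T)
E
```

```text
n=2 row [0.002, -0.007, -0.768, -0.03, 0.002, 0.001] total mm [  0.1  -0.5 -46.1]
n=9 row [0.815, -0.654, -0.296, 0.0, 0.0, 0.241] total mm [ 236.2 -153.3  -80. ]
```

>>> {"op": "arm_command", "data": {
  "steps": [0,0,-0.6,0,0,0,0,0.815,-0.654,-0.46,0,0,0.241,0.5,0.815,-0.654,-0.4,0,0,0.241,0.85,0.815,-0.654,-0.4,0,0,0.241,0.85,0.815,-0.654,-0.4,0,0,0.241,0.85,0.815,-0.654,-0.4,0,0,0.241,0.85,0.815,-0.654,-0.4,0,0,0.241,0.85,0.815,-0.654,-0.4,0,0,0.241,0.85,0.815,-0.654,-0.4,0,0,0.241,0.85,0.815,-0.654,0,0,0,0.241,0.85]
}}

```text
time: 43.55
tool_pos: [0.3725, 0.2963, 0.1884]
tcp_rot: [2.427, 1.995, 0.003]
wrist_force: [0.0, 0.5, -0.5]
width: 0.851
```

>>> {"op": "arm_command", "data": {
  "steps": [0,0,0,0,0,0,0.85,0,0,0,0,0,0,0.85]
}}

```text
time: 43.8
tool_pos: [0.3723, 0.2946, 0.1871]
tcp_rot: [2.425, 1.997, -0.002]
wrist_force: [1.0, 0.0, 0.3]
width: 0.849
```

```bash
python3 - <<'E'
from fr import *
st(); c=snap('wrist','w25.png'); fresh(c)
E
```

```text
t43.8 [0.3723 0.2946 0.1871] th78.94 tilt [-0.001 -0.001] F [1.  0.  0.3] w0.849 q [ 0.62 -0.07  2.08 -0.    1.13 -0.76]
```

View pics/w25.png

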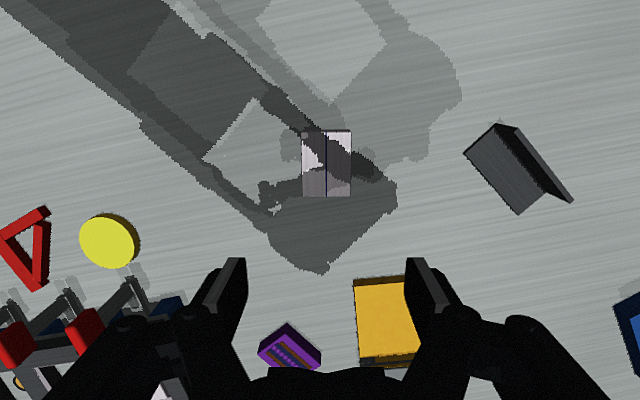

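```bash
python3 - <<'E'
from h import *
c=snap('wrist')
im=c['img'][110:220,270:380,::-1];cv2.imwrite('pics/w25c.png',cv2.resize(im,None,fx=5,fy=5,interpolation=cv2.INTER_NEAREST))
q=w2px(c,[[.3581+.03*i*np.cos(np.radians(-11.1))-.0225*j*np.sin(np.radians(-11.1)),.2983+.03*i*np.sin(np.radians(-11.1))+.0225*j*np.cos(np.radians(-11.1)),.02] for i,j in((-1,-1),(-1,1),(1,1),(1,-1))])
print(((q-[270,110])*5).round(0).tolist())
E
```

```text
[[151.0, 107.0], [407.0, 107.0], [399.0, 432.0], [158.0, 432.0]]
```

View pics/w25c.png

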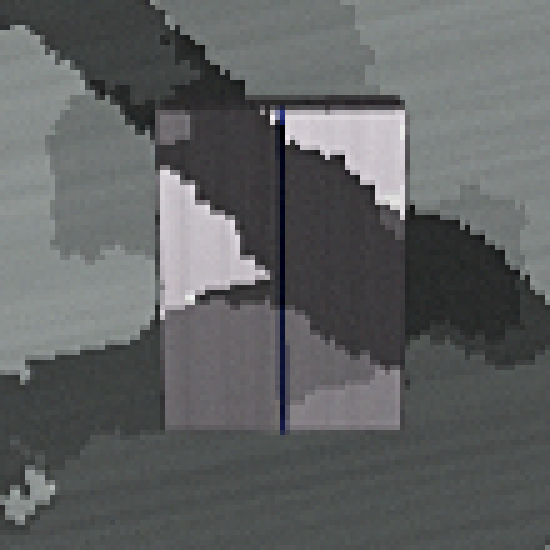

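```bash
python3 - <<'E'
from h import *
plan(.3585,.2986,.0195,78.9)
E
```

```text
n=6 row [0.009, -0.081, 0.932, -0.001, 0.001, -0.001] total mm [  1.7 -14.6 167.7]
```

>>> {"op": "arm_command", "data": {
  "steps": [0.03,-0.48,0.93,0,0,0,0.85,0.03,0,0.93,0,0,0,0.85,0,0,0.93,0,0,0,0.85,0,0,0.93,0,0,0,0.75,0,0,0.93,0,0,0,0.7,0,0,0.92,0,0,0,0.7,0,0,0,0,0,0,0.7,0,0,0,0,0,0,0.7]
}}

```text
time: 44.9
tool_pos: [0.3594, 0.2995, 0.0213]
tcp_rot: [2.427, 1.995, 0.001]
wrist_force: [-0.5, -0.0, 0.8]
width: 0.701
```

```bash
python3 - <<'E'
from h import *
st(); c=snap('wrist','w26.png'); plan(.3585,.2986,.0205,78.9)
E
```

```text
t44.9 [0.3594 0.2995 0.0213] th78.85 tilt [0.001 0.   ] F [-0.5 -0.   0.8] w0.701 q [ 0.64  0.14  2.23 -0.    0.78 -0.73]
n=1 row [-0.052, -0.034, 0.042, 0.013, -0.014, -0.008] total mm [-1.6 -1.   1.3]
```

View pics/w26.png

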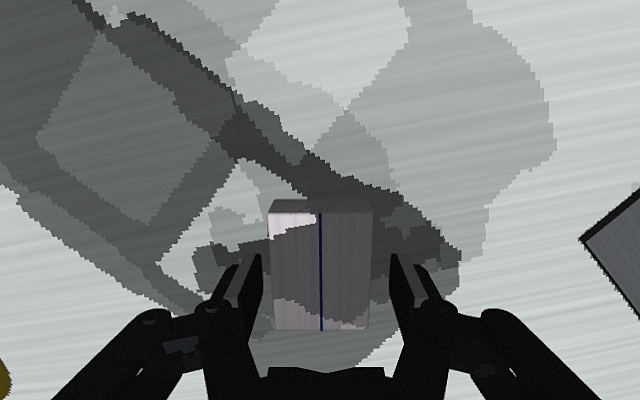

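>>> {"op": "arm_command", "data": {
  "steps": [-0.06,-0.02,0.02,0,0,0,0.7,0,0,0,0,0,0,0.4,0,0,0,0,0,0,0.4,0,0,0,0,0,0,0.4,0,0,0,0,0,0,0.4]
}}

```text
time: 45.58
tool_pos: [0.3585, 0.2985, 0.0212]
tcp_rot: [2.426, 1.996, 0.003]
wrist_force: [-1.0, -0.9, 6.7]
width: 0.507
```

```bash
python3 - <<'E'
from h import *
st(); c=snap('wrist','w27.png')
p=np.array(bot.read_state()['tool_pos'][:2]); d=np.array([.3583,.2988])-p;a=np.radians(-11.1);print('coupon along tool y mm',1000*d@[np.cos(a),np.sin(a)])
E
```

```text
t45.6 [0.3585 0.2985 0.0212] th78.90 tilt [0.002 0.001] F [-1.  -0.9  6.7] w0.507 q [ 0.64  0.13  2.23 -0.    0.78 -0.74]
coupon along tool y mm -0.30431103949918004
```

View pics/w27.png

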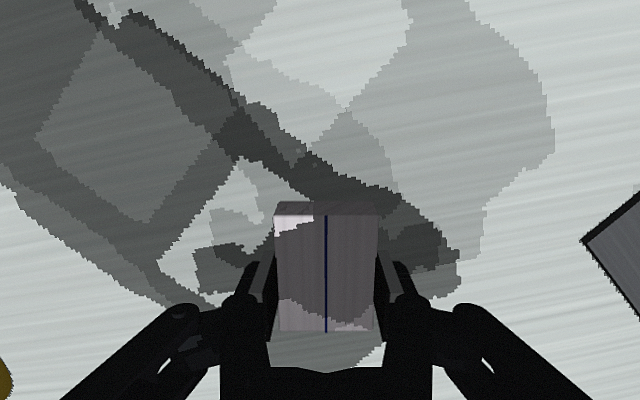

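>>> {"op": "arm_command", "data": {
  "steps": [0,0,-0.4,0,0,0,0.4,0,0,-0.9,0,0,0,0.4,0,0,-0.9,0,0,0,0.4,0,0,-0.9,0,0,0,0.4,0,0,-0.9,0,0,0,0.4,0,0,0,0,0,0,0.4]
}}

```text
time: 46.38
tool_pos: [0.3592, 0.2991, 0.1427]
tcp_rot: [2.426, 1.996, 0.009]
wrist_force: [-0.1, 0.4, -2.0]
width: 0.507
```

```bash
python3 - <<'E'
from h import *
st(); plan(.5362,-.0178,.14,91.9)
E
```

```text
t46.4 [0.3592 0.2991 0.1427] th78.90 tilt [0.005 0.003] F [-0.1  0.4 -2. ] w0.507 q [ 0.64 -0.05  2.15  0.    1.04 -0.74]
n=11 row [-0.91, 0.622, 0.007, 0.004, -0.003, -0.197] total mm [-277.   234.7    2.4]
```

>>> {"op": "arm_command", "data": {
  "steps": [-0.91,0.622,0,0,0,-0.197,0.4,-0.91,0.622,0,0,0,-0.197,0.4,-0.91,0.622,0,0,0,-0.197,0.4,-0.91,0.622,0,0,0,-0.197,0.4,-0.91,0.622,0,0,0,-0.197,0.4,-0.91,0.622,0,0,0,-0.197,0.4,-0.91,0.622,0,0,0,-0.197,0.4,-0.91,0.622,0,0,0,-0.197,0.4,-0.91,0.622,0,0,0,-0.197,0.4,-0.91,0.622,0,0,0,-0.197,0.4]
}}

```text
time: 47.62
tool_pos: [0.5147, 0.0071, 0.1382]
tcp_rot: [-2.206, -2.234, 0.003]
wrist_force: [0.9, 1.4, -1.0]
width: 0.508
```

>>> {"op": "arm_command", "data": {
  "steps": [-0.91,0.622,0,0,0,-0.197,0.4,0,0,0,0,0,0,0.4,0,0,0,0,0,0,0.4]
}}

```text
time: 48.0
tool_pos: [0.5332, -0.0188, 0.1386]
tcp_rot: [-2.183, -2.255, 0.002]
wrist_force: [-0.3, -0.1, -1.0]
width: 0.505
```

```bash
python3 - <<'E'
from h import *
st(); c=snap('wrist','w28.png'); plan(.5362,-.0178,.0875,91.9)
E
```

```text
t48.0 [ 0.5332 -0.0188  0.1386] th91.85 tilt [-0.003  0.001] F [-0.3 -0.1 -1. ] w0.505 q [-0.08  0.09  2.01  0.    1.04 -1.69]
n=2 row [0.009, 0.052, 0.855, -0.012, -0.003, -0.001] total mm [ 0.6  3.2 51.3]
```

View pics/w28.png

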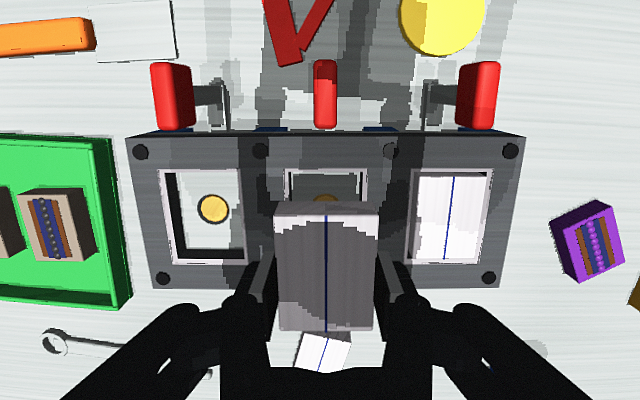

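>>> {"op": "arm_command", "data": {
  "steps": [0.02,0.07,0.75,0,0,0,0.4,0,0,0.75,0,0,0,0.4,0,0,0.28,0,0,0,0.4,0,0,0,0,0,0,0.4,0,0,0,0,0,0,0.4]
}}

```text
time: 48.68
tool_pos: [0.5373, -0.0182, 0.0875]
tcp_rot: [2.183, 2.257, 0.002]
wrist_force: [0.6, -0.1, -1.6]
width: 0.51
```

```bash
python3 - <<'E'
from h import *
st(); plan(.5362,-.0178,.0735,91.9)
E
```

```text
t48.7 [ 0.5373 -0.0182  0.0875] th91.92 tilt [ 0.002 -0.   ] F [ 0.6 -0.1 -1.6] w0.510 q [-0.08  0.16  2.05  0.    0.94 -1.68]
n=1 row [0.014, -0.035, 0.467, 0.015, 0.001, 0.003] total mm [ 0.4 -1.1 14. ]
```

>>> {"op": "arm_command", "data": {
  "steps": [0.01,-0.03,0.22,0,0,0,0.4,0,0,0,0,0,0,0.4,0,0,0.12,0,0,0,0.4,0,0,0.1,0,0,0,0.4,0,0,0,0,0,0,0.4]
}}

```text
time: 49.3
tool_pos: [0.5354, -0.0181, 0.073]
tcp_rot: [-2.184, -2.257, 0.001]
wrist_force: [-0.8, 0.1, -0.8]
width: 0.502
```

```bash
python3 - <<'E'
from h import *
st(); c=snap('wrist','w29.png')
E
```

```text
t49.3 [ 0.5354 -0.0181  0.073 ] th91.89 tilt [-0.001  0.   ] F [-0.8  0.1 -0.8] w0.502 q [-0.08  0.18  2.06 -0.    0.91 -1.68]
```

View pics/w29.png

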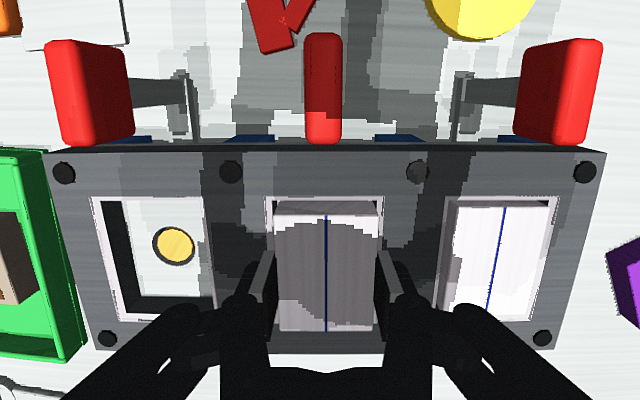

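Coupon in nest 2 mouth, no contact force. I'll release, shut the jaws and press.

>>> {"op": "arm_command", "data": {
  "steps": [0,0,0,0,0,0,0.65,0,0,0,0,0,0,0.65,0,0,-0.5,0,0,0,0.65,0,0,-0.8,0,0,0,0.65,0,0,0,0,0,0,0,0,0,0,0,0,0,0]
}}

```text
time: 50.1
tool_pos: [0.5357, -0.0181, 0.1126]
tcp_rot: [2.184, 2.258, 0.001]
wrist_force: [0.4, -1.1, -1.7]
width: 0.23
```

```bash
python3 - <<'E'
from h import *
st(); c=snap('wrist','w30.png')
E
```

```text
t50.1 [ 0.5357 -0.0181  0.1126] th91.89 tilt [ 0.001 -0.   ] F [ 0.4 -1.1 -1.7] w0.230 q [-0.08  0.12  2.03 -0.    0.99 -1.68]
```

View pics/w30.png

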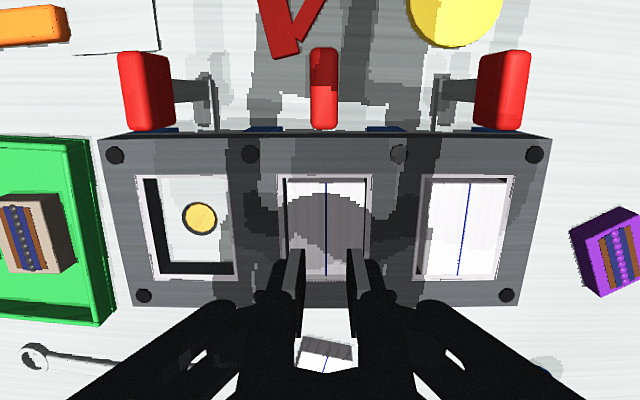

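>>> {"op": "arm_command", "data": {
  "steps": [0,0,0.6,0,0,0,0,0,0,0.5,0,0,0,0,0,0,0.15,0,0,0,0,0,0,0.1,0,0,0,0,0,0,0,0,0,0,0]
}}

```text
time: 50.78
tool_pos: [0.5336, -0.018, 0.0739]
tcp_rot: [-2.181, -2.255, 0.006]
wrist_force: [-14.6, -0.1, 27.8]
width: 0.0
```

```bash
python3 - <<'E'
from h import *
T=plan(.5345,-.018,.11,91.9); plan(.69,-.03,.20,77.5,T0=T)
E
```

```text
n=2 row [-0.001, 0.013, -0.601, -0.03, -0.003, 0.0] total mm [ -0.    0.7 -36.1]
n=6 row [-0.005, 0.869, -0.5, 0.0, 0.0, 0.4] total mm [-17.1 155.  -90. ]
```

>>> {"op": "arm_command", "data": {
  "steps": [0,0,-0.6,0,0,0,0,0,0,-0.6,0,0,0,0.3,-0.005,0.869,-0.5,0,0,0.4,0.85,-0.005,0.869,-0.5,0,0,0.4,0.85,-0.005,0.869,-0.5,0,0,0.4,0.85,-0.005,0.869,-0.5,0,0,0.4,0.85,-0.005,0.869,-0.5,0,0,0.4,0.85,-0.005,0.869,-0.5,0,0,0.4,0.85,0,0,0,0,0,0,0.85,0,0,0,0,0,0,0.85]
}}

```text
time: 52.02
tool_pos: [0.6903, -0.0301, 0.197]
tcp_rot: [-2.449, -1.966, 0.002]
wrist_force: [-0.6, -0.4, 0.1]
width: 0.851
```

```bash
python3 - <<'E'
from fr import *
st(); c=snap('wrist','w31.png'); fresh(c)
im=c['img'][100:250,240:410,::-1];cv2.imwrite('pics/w31c.png',cv2.resize(im,None,fx=4,fy=4,interpolation=cv2.INTER_NEAREST))
E
```

```text
t52.0 [ 0.6903 -0.0301  0.197 ] th77.52 tilt [-0.002  0.   ] F [-0.6 -0.4  0.1] w0.851 q [-0.08  0.33  1.62  0.    1.2  -1.43]
```

View pics/w31.png

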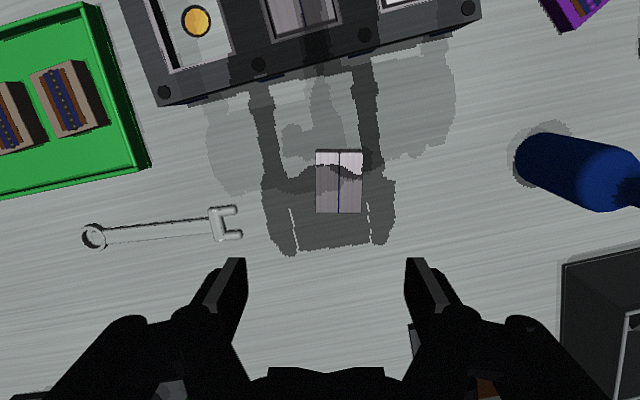

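View pics/w31c.png

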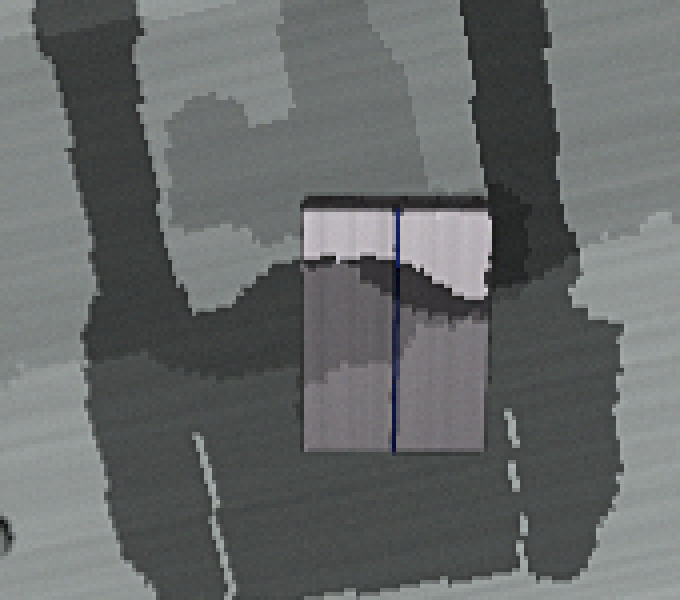

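```bash
python3 - <<'E'
from h import *
c=snap('wrist')
p=px2w(c,[(315.75,152.25),(362.9,152.25),(361.6,212.75),(315.9,212.75)],.02);print(p.round(4),p.mean(0).round(4))
l=px2w(c,[(339.5,151.9),(338.5,213)],.02);d=l[1]-l[0];print('line ang',np.degrees(np.arctan2(d[1],d[0])))
for i,j in((0,1),(1,2),(2,3),(3,0)): e=p[j]-p[i];print(np.degrees(np.arctan2(e[1],e[0])),np.hypot(*e[:2]))
plan(*p.mean(0)[:2],.0195,77.7)
E
```

```text
[[ 0.6637 -0.0324  0.02  ]
 [ 0.6731  0.0101  0.02  ]
 [ 0.7315 -0.0021  0.02  ]
 [ 0.7218 -0.0457  0.02  ]] [ 0.6975 -0.0175  0.02  ]
line ang -12.712656653669326
77.53136115682464 0.04357712122424881
-11.766960317320217 0.05967186495590764
-102.50524859785517 0.04475234365258744
167.10437616246068 0.059640451361181096
n=7 row [0.066, 0.025, 0.844, -0.004, 0.0, -0.004] total mm [ 13.8   5.4 177.1]
```

>>> {"op": "arm_command", "data": {
  "steps": [0.2,0.09,0.845,0,0,0,0.85,0.2,0.09,0.845,0,0,0,0.85,0.06,0,0.845,0,0,0,0.85,0,0,0.845,0,0,0,0.75,0,0,0.845,0,0,0,0.7,0,0,0.845,0,0,0,0.7,0,0,0.82,0,0,0,0.7,0,0,0,0,0,0,0.7,0,0,0,0,0,0,0.7]
}}

```text
time: 53.25
tool_pos: [0.6994, -0.0178, 0.0218]
tcp_rot: [2.45, 1.966, 0.0]
wrist_force: [-0.2, 0.1, 0.5]
width: 0.701
```

```bash
python3 - <<'E'
from h import *
st(); c=snap('wrist','w32.png'); plan(.6975,-.0175,.0205,77.5)
E
```

```text
t53.2 [ 0.6994 -0.0178  0.0218] th77.50 tilt [ 0. -0.] F [-0.2  0.1  0.5] w0.701 q [-0.06  0.51  1.71  0.    0.92 -1.41]
n=1 row [-0.007, -0.09, 0.068, 0.017, -0.003, 0.001] total mm [-0.2 -2.7  2. ]
```

View pics/w32.png

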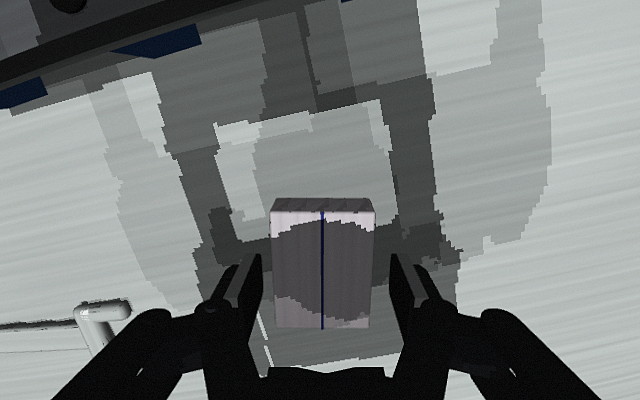

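>>> {"op": "arm_command", "data": {
  "steps": [-0.03,-0.07,0.04,0,0,0,0.7,0,0,0,0,0,0,0.4,0,0,0,0,0,0,0.4,0,0,0,0,0,0,0.4,0,0,0,0,0,0,0.4]
}}

```text
time: 53.92
tool_pos: [0.6981, -0.0184, 0.0214]
tcp_rot: [2.449, 1.965, 0.002]
wrist_force: [-1.7, 0.8, 5.9]
width: 0.509
```

```bash
python3 - <<'E'
from h import *
st(); c=snap('wrist','w33.png')
E
```

```text
t53.9 [ 0.6981 -0.0184  0.0214] th77.49 tilt [ 0.002 -0.   ] F [-1.7  0.8  5.9] w0.509 q [-0.06  0.51  1.72 -0.    0.92 -1.41]
```

View pics/w33.png

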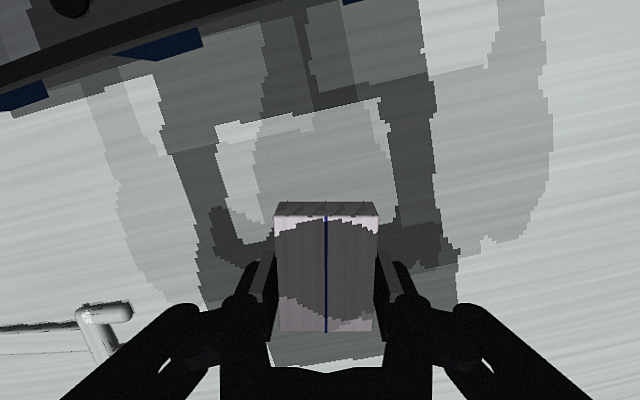

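>>> {"op": "arm_command", "data": {
  "steps": [0,0,-0.4,0,0,0,0.4,0,0,-0.9,0,0,0,0.4,0,0,-0.9,0,0,0,0.4,0,0,-0.9,0,0,0,0.4,0,0,-0.9,0,0,0,0.4,0,0,0,0,0,0,0.4]
}}

```text
time: 54.72
tool_pos: [0.6992, -0.0184, 0.1432]
tcp_rot: [2.447, 1.964, 0.006]
wrist_force: [0.5, 0.3, -1.1]
width: 0.506
```

```bash
python3 - <<'E'
from h import *
st(); plan(.5389,-.0997,.14,91.9)
E
```

```text
t54.7 [ 0.6992 -0.0184  0.1432] th77.49 tilt [ 0.006 -0.   ] F [ 0.5  0.3 -1.1] w0.506 q [-0.06  0.38  1.65 -0.    1.11 -1.41]
n=6 row [-0.551, -0.836, 0.015, 0.009, 0.0, -0.4] total mm [-114.  -138.9    2.3]
```

>>> {"op": "arm_command", "data": {
  "steps": [-0.551,-0.836,0,0,0,-0.4,0.4,-0.551,-0.836,0,0,0,-0.4,0.4,-0.551,-0.836,0,0,0,-0.4,0.4,-0.551,-0.836,0,0,0,-0.4,0.4,-0.551,-0.836,0,0,0,-0.4,0.4,-0.551,-0.836,0,0,0,-0.4,0.4,0,0,0,0,0,0,0.4,0,0,0,0,0,0,0.4]
}}

```text
time: 55.72
tool_pos: [0.5367, -0.0994, 0.1391]
tcp_rot: [-2.185, -2.256, 0.0]
wrist_force: [0.4, -0.8, -1.5]
width: 0.509
```

```bash
python3 - <<'E'
from h import *
st(); c=snap('wrist','w34.png'); plan(.5389,-.0997,.0875,91.9)
E
```

```text
t55.7 [ 0.5367 -0.0994  0.1391] th91.85 tilt [-0.001  0.001] F [ 0.4 -0.8 -1.5] w0.509 q [-0.23  0.11  1.99  0.    1.04 -1.83]
n=2 row [-0.008, 0.029, 0.865, -0.002, -0.002, -0.002] total mm [-0.5  1.8 51.9]
```

View pics/w34.png

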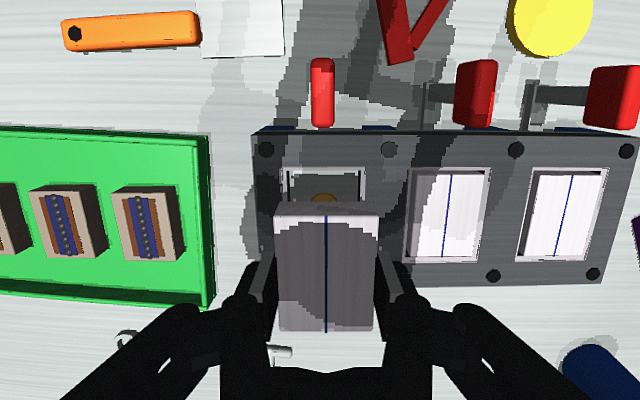

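>>> {"op": "arm_command", "data": {
  "steps": [-0.01,0.05,0.75,0,0,0,0.4,0,0,0.75,0,0,0,0.4,0,0,0.28,0,0,0,0.4,0,0,0,0,0,0,0.4,0,0,0,0,0,0,0.4]
}}

```text
time: 56.4
tool_pos: [0.5394, -0.0999, 0.0875]
tcp_rot: [2.183, 2.257, 0.001]
wrist_force: [0.3, -0.0, -1.1]
width: 0.505
```

```bash
python3 - <<'E'
from h import *
st(); plan(.5389,-.0997,.0735,91.9)
E
```

```text
t56.4 [ 0.5394 -0.0999  0.0875] th91.91 tilt [ 0.001 -0.   ] F [ 0.3 -0.  -1.1] w0.505 q [-0.23  0.18  2.02  0.    0.94 -1.83]
n=1 row [0.007, -0.017, 0.465, 0.014, 0.004, 0.001] total mm [ 0.2 -0.5 14. ]
```

>>> {"op": "arm_command", "data": {
  "steps": [0.01,-0.01,0.22,0,0,0,0.4,0,0,0,0,0,0,0.4,0,0,0.12,0,0,0,0.4,0,0,0.1,0,0,0,0.4,0,0,0,0,0,0,0.4]
}}

```text
time: 57.02
tool_pos: [0.5378, -0.0995, 0.0731]
tcp_rot: [-2.184, -2.257, 0.001]
wrist_force: [-0.3, 0.8, -1.1]
width: 0.505
```

```bash
python3 - <<'E'
from h import *
st(); c=snap('wrist','w35.png')
E
```

```text
t57.0 [ 0.5378 -0.0995  0.0731] th91.89 tilt [-0.001  0.   ] F [-0.3  0.8 -1.1] w0.505 q [-0.23  0.2   2.03 -0.    0.91 -1.83]
```

View pics/w35.png

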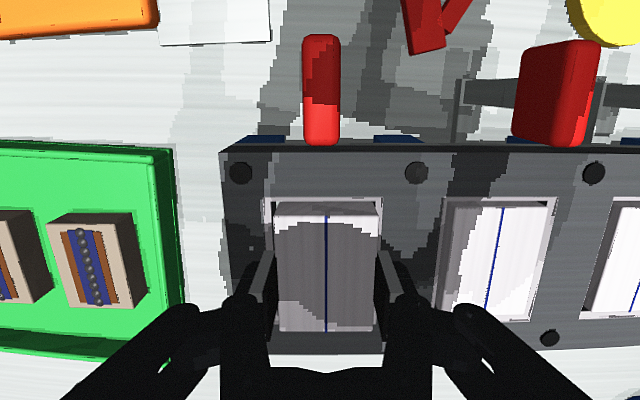

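>>> {"op": "arm_command", "data": {
  "steps": [0,0,0,0,0,0,0.65,0,0,0,0,0,0,0.65,0,0,-0.5,0,0,0,0.65,0,0,-0.8,0,0,0,0.65,0,0,0,0,0,0,0,0,0,0,0,0,0,0]
}}

```text
time: 57.82
tool_pos: [0.5382, -0.0996, 0.1126]
tcp_rot: [2.184, 2.258, 0.0]
wrist_force: [0.1, 0.3, 0.6]
width: 0.229
```

```bash
python3 - <<'E'
from h import *
st(); c=snap('wrist','w36.png')
E
```

```text
t57.8 [ 0.5382 -0.0996  0.1126] th91.90 tilt [ 0.001 -0.   ] F [0.1 0.3 0.6] w0.229 q [-0.23  0.15  2.01 -0.    0.99 -1.83]
```

View pics/w36.png

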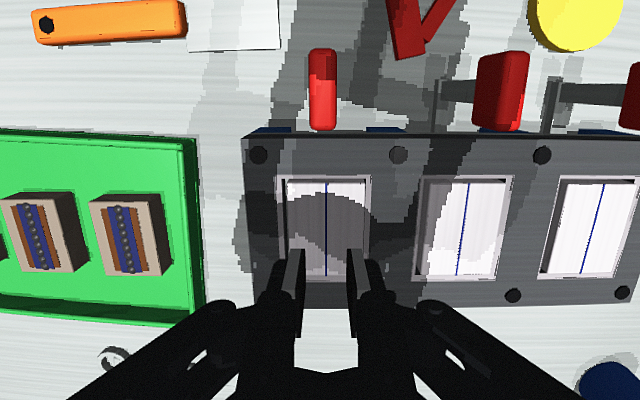

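>>> {"op": "arm_command", "data": {
  "steps": [0,0,0.6,0,0,0,0,0,0,0.5,0,0,0,0,0,0,0.15,0,0,0,0,0,0,0.1,0,0,0,0,0,0,0,0,0,0,0]
}}

```text
time: 58.5
tool_pos: [0.5361, -0.0991, 0.0739]
tcp_rot: [-2.181, -2.254, 0.005]
wrist_force: [-15.0, 2.2, 26.4]
width: 0.0
```

All three fresh coupons are home. Now the scraper.

```bash
python3 - <<'E'
from h import *
T=plan(.537,-.099,.12,91.9); plan(.417,-.24,.20,3.2,T0=T)
E
```

```text
n=2 row [0.002, 0.012, -0.768, -0.028, -0.007, 0.001] total mm [  0.1   0.7 -46.1]
n=16 row [-0.427, -0.005, -0.167, 0.0, 0.0, 0.924] total mm [-136.9 -124.6  -80. ]
```

>>> {"op": "arm_command", "data": {
  "steps": [0,0,-0.77,0,0,0,0,0,0,-0.77,0,0,0,0,-0.427,0,-0.167,0,0,0.924,0.5,-0.427,0,-0.167,0,0,0.924,0.5,-0.427,0,-0.167,0,0,0.924,0.5,-0.427,0,-0.167,0,0,0.924,0.5,-0.427,0,-0.167,0,0,0.924,0.5,-0.427,0,-0.167,0,0,0.924,0.5,-0.427,0,-0.167,0,0,0.924,0.5,-0.427,0,-0.167,0,0,0.924,0.5]
}}

```text
time: 59.75
tool_pos: [0.5072, -0.195, 0.1567]
tcp_rot: [-2.876, -1.261, 0.003]
wrist_force: [0.4, -0.7, -0.1]
width: 0.498
```

>>> {"op": "arm_command", "data": {
  "steps": [-0.427,0,-0.167,0,0,0.924,0.5,-0.427,0,-0.167,0,0,0.924,0.5,-0.427,0,-0.167,0,0,0.924,0.5,-0.427,0,-0.167,0,0,0.924,0.5,-0.427,0,-0.167,0,0,0.924,0.5,-0.427,0,-0.167,0,0,0.924,0.5,-0.427,0,-0.167,0,0,0.924,0.5,-0.427,0,-0.167,0,0,0.924,0.5,0,0,0,0,0,0,0.5,0,0,0,0,0,0,0.5]
}}

```text
time: 61.0
tool_pos: [0.4199, -0.2419, 0.1975]
tcp_rot: [-3.14, -0.09, 0.001]
wrist_force: [-0.6, -0.1, -0.5]
width: 0.501
```

```bash
python3 - <<'E'
from fr import *
st(); c=snap('wrist','w37.png');im=c['img'];hsv=cv2.cvtColor(im,cv2.COLOR_RGB2HSV);H,S,V=[hsv[...,i].astype(int) for i in range(3)]
print('orange',rects(c,(abs(H-12)<8)&(S>130)&(V>100),.016))
E
```

```text
t61.0 [ 0.4199 -0.2419  0.1975] th3.27 tilt [-0.001  0.001] F [-0.6 -0.1 -0.5] w0.501 q [-0.57 -0.06  2.05  0.    1.15 -0.63]
orange [([468.0, 181.0], [559.3, -236.4], [28.1, 4.0], 3.4), ([325.0, 195.0], [420.1, -260.2], [62.7, 19.6], -86.3), ([323.0, 145.0], [417.3, -210.6], [32.9, 20.5], -87.4)]
```

View pics/w37.png

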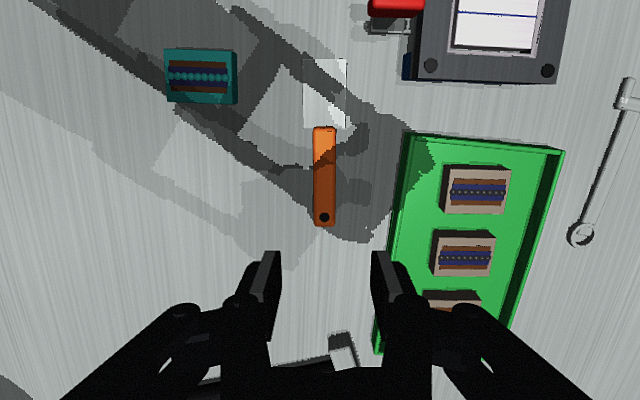

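```bash
python3 - <<'E'
from h import *
c=snap('wrist')
p=px2w(c,[(313.5,127.5),(335,127.5),(334.5,226),(314.5,226)],.016);print(p.round(4),p.mean(0).round(4))
e=(p[0]+p[1]-p[2]-p[3])/2;print(np.hypot(*e[:2]),np.degrees(np.arctan2(e[1],e[0])))
g=p.mean(0)+e/np.linalg.norm(e)*.010;print(g)
plan(*g[:2],.018,np.degrees(np.arctan2(e[1],e[0]))-90)
E
```

```text
[[ 0.4069 -0.1943  0.016 ]
 [ 0.4266 -0.1932  0.016 ]
 [ 0.4325 -0.2909  0.016 ]
 [ 0.4123 -0.292   0.016 ]] [ 0.4196 -0.2426  0.016 ]
0.09785803274755263 93.31046368847532
[ 0.4190173  -0.23262053  0.016     ]
n=7 row [-0.002, -0.044, 0.856, -0.001, 0.001, -0.001] total mm [ -0.5  -9.2 179.7]
```

>>> {"op": "arm_command", "data": {
  "steps": [-0.02,-0.31,0.85,0,0,0,0.5,0,0,0.85,0,0,0,0.5,0,0,0.85,0,0,0,0.5,0,0,0.85,0,0,0,0.5,0,0,0.85,0,0,0,0.5,0,0,0.85,0,0,0,0.5,0,0,0.8,0,0,0,0.5,0,0,0,0,0,0,0.5,0,0,0,0,0,0,0.5]
}}

```text
time: 62.22
tool_pos: [0.4194, -0.233, 0.0218]
tcp_rot: [3.14, 0.088, 0.001]
wrist_force: [0.7, -0.7, 0.6]
width: 0.499
```

```bash
python3 - <<'E'
from h import *
st(); c=snap('wrist','w38.png'); plan(.419,-.2326,.0185,3.3)
E
```

```text
t62.2 [ 0.4194 -0.233   0.0218] th3.22 tilt [ 0.001 -0.   ] F [ 0.7 -0.7  0.6] w0.499 q [-0.56  0.16  2.2   0.    0.78 -0.62]
n=1 row [-0.024, -0.024, 0.124, 0.009, -0.014, -0.014] total mm [-0.7 -0.7  3.7]
```

View pics/w38.png

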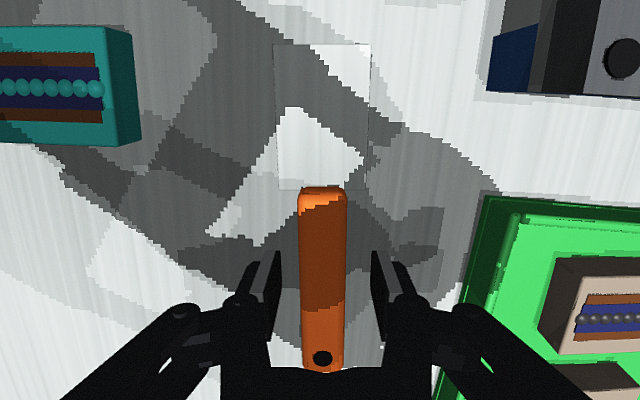

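>>> {"op": "arm_command", "data": {
  "steps": [-0.03,-0.01,0.13,0,0,0,0.5,0,0,0,0,0,0,0.1,0,0,0,0,0,0,0.1,0,0,0,0,0,0,0.1,0,0,0,0,0,0,0.1]
}}

```text
time: 62.9
tool_pos: [0.4183, -0.2328, 0.018]
tcp_rot: [3.14, 0.087, 0.001]
wrist_force: [-0.8, 0.4, 6.0]
width: 0.24
```

```bash
python3 - <<'E'
from h import *
st(); c=snap('wrist','w39.png')
# blade tip corners
print(w2px(c,[[.4133,-.1328,.004]]))
E
```

```text
t62.9 [ 0.4183 -0.2328  0.018 ] th3.19 tilt [ 0.001 -0.001] F [-0.8  0.4  6. ] w0.240 q [-0.56  0.16  2.2  -0.    0.77 -0.62]
[[325.01841722  41.3141136 ]]
```

View pics/w39.png

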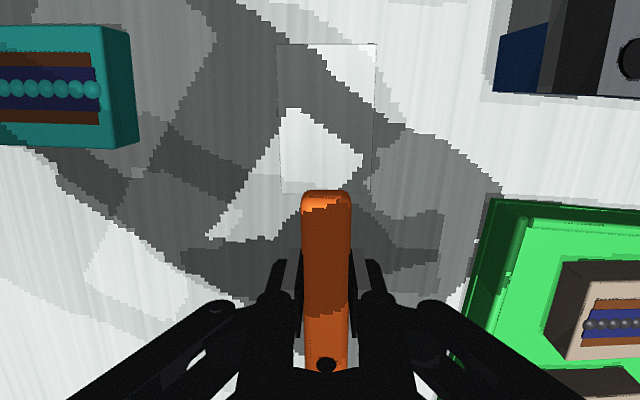

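```bash
python3 - <<'E'
from h import *
c=snap('wrist');s=bot.read_state()
p=px2w(c,[(277,43.5),(378,43.5)],.004);t=p.mean(0)
Rm=R.from_rotvec(s['tcp_rot']).as_matrix()
print(p.round(4),t.round(4),'tool',(Rm.T@(t-s['tool_pos'])*1000).round(1), np.hypot(*(p[1]-p[0])[:2]))
T=plan(.4183,-.2328,.15,3.2)
# holder
a=np.radians(-5.35);X=np.array([np.cos(a),np.sin(a)]);m=np.array([.542,.335])+.0475*X
print('mouth',m)
g=m-X*.115; print('pre',g); plan(*g,.15,-95.3,T0=T)
E
```

```text
[[ 0.3944 -0.1346  0.004 ]
 [ 0.4342 -0.1324  0.004 ]] [ 0.4143 -0.1335  0.004 ] tool [  1.5 -99.5  14. ] 0.0399363926959428
n=5 row [0.001, 0.0, -0.88, 0.001, -0.001, 0.0] total mm [ 1.00e-01  0.00e+00 -1.32e+02]
mouth [0.58929308 0.33057112]
pre [0.47479405 0.34129367]
n=20 row [-0.671, -0.86, 0.0, 0.0, 0.0, 0.821] total mm [  88.5 -570.     0. ]
```

>>> {"op": "arm_command", "data": {
  "steps": [0,0,-0.3,0,0,0,0.1,0,0,-0.7,0,0,0,0.1,0,0,-0.9,0,0,0,0.1,0,0,-0.9,0,0,0,0.1,0,0,-0.9,0,0,0,0.1,0,0,-0.8,0,0,0,0.1,0,0,0,0,0,0.966,0.1,0,0,0,0,0,0.966,0.1,0,0,0,0,0,0.966,0.1,0,0,0,0,0,0.966,0.1]
}}

```text
time: 64.25
tool_pos: [0.4174, -0.2323, 0.1523]
tcp_rot: [-3.093, 0.551, 0.001]
wrist_force: [0.1, -0.4, -0.6]
width: 0.233
```

>>> {"op": "arm_command", "data": {
  "steps": [0,0,0,0,0,0.966,0.1,0,0,0,0,0,0.966,0.1,0,0,0,0,0,0.966,0.1,0,0,0,0,0,0.966,0.1,0,0,0,0,0,0.966,0.1,0,0,0,0,0,0.966,0.1,0,0,0,0,0,0.966,0.1,0,0,0,0,0,0.966,0.1,0,0,0,0,0,0.966,0.1,0,0,0,0,0,0.966,0.1]
}}

```text
time: 65.5
tool_pos: [0.4174, -0.2323, 0.1522]
tcp_rot: [2.439, -1.98, -0.001]
wrist_force: [-0.3, 0.1, -1.5]
width: 0.238
```

>>> {"op": "arm_command", "data": {
  "steps": [0,0,0,0,0,0.966,0.1,0,0,0,0,0,0.966,0.1,0,0,0,0,0,0.966,0.1,0,0,0,0,0,0,0.1]
}}

```text
time: 66.0
tool_pos: [0.4175, -0.2323, 0.1522]
tcp_rot: [2.117, -2.321, -0.001]
wrist_force: [0.4, 0.3, -1.5]
width: 0.235
```

```bash
python3 - <<'E'
from h import *
st(); c=snap('wrist','w40.png'); plan(.475,.341,.15,-95.3)
E
```

```text
t66.0 [ 0.4175 -0.2323  0.1522] th-95.28 tilt [-0.001  0.   ] F [ 0.4  0.3 -1.5] w0.235 q [-0.56 -0.03  2.11 -0.    1.06  1.1 ]
n=20 row [-0.96, -0.008, 0.004, 0.0, 0.0, 0.001] total mm [-576.2   -4.9    2.4]
```

View pics/w40.png

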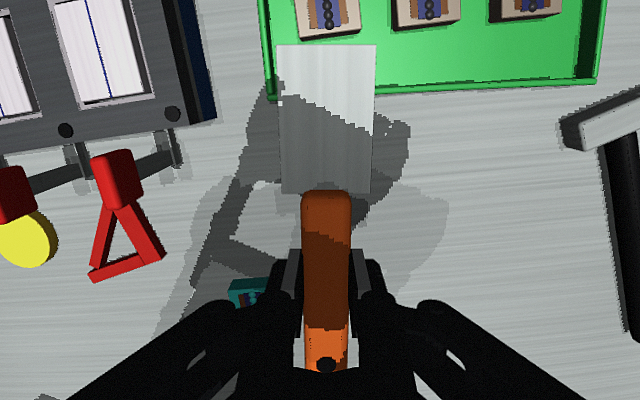

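>>> {"op": "arm_command", "data": {
  "steps": [-0.96,-0.008,0,0,0,0,0.1,-0.96,-0.008,0,0,0,0,0.1,-0.96,-0.008,0,0,0,0,0.1,-0.96,-0.008,0,0,0,0,0.1,-0.96,-0.008,0,0,0,0,0.1,-0.96,-0.008,0,0,0,0,0.1,-0.96,-0.008,0,0,0,0,0.1,-0.96,-0.008,0,0,0,0,0.1,-0.96,-0.008,0,0,0,0,0.1,-0.96,-0.008,0,0,0,0,0.1]
}}

```text
time: 67.3
tool_pos: [0.4469, 0.0549, 0.1524]
tcp_rot: [-2.118, 2.32, -0.0]
wrist_force: [1.1, -0.4, 0.1]
width: 0.231
```

>>> {"op": "arm_command", "data": {
  "steps": [-0.96,-0.008,0,0,0,0,0.1,-0.96,-0.008,0,0,0,0,0.1,-0.96,-0.008,0,0,0,0,0.1,-0.96,-0.008,0,0,0,0,0.1,-0.96,-0.008,0,0,0,0,0.1,-0.96,-0.008,0,0,0,0,0.1,-0.96,-0.008,0,0,0,0,0.1,-0.96,-0.008,0,0,0,0,0.1,-0.96,-0.008,0,0,0,0,0.1,-0.96,-0.008,0,0,0,0,0.1]
}}

```text
time: 68.55
tool_pos: [0.4761, 0.3413, 0.1522]
tcp_rot: [2.117, -2.32, -0.0]
wrist_force: [0.6, -0.1, -1.5]
width: 0.237
```

>>> {"op": "arm_command", "data": {
  "steps": [0,0,0,0,0,0,0.1,0,0,0,0,0,0,0.1]
}}

```text
time: 68.8
tool_pos: [0.4758, 0.34, 0.152]
tcp_rot: [2.116, -2.32, 0.0]
wrist_force: [0.2, -0.0, -1.1]
width: 0.235
```

```bash
python3 - <<'E'
from meas import *
st(); c=snap('wrist','w41.png');im=c['img'];hsv=cv2.cvtColor(im,cv2.COLOR_RGB2HSV);H,S,V=[hsv[...,i].astype(int) for i in range(3)]
print('yellow',rects(c,(abs(H-23)<5)&(S>150)&(V>70),.015))
E
```

```text
t68.8 [0.4758 0.34   0.152 ] th-95.27 tilt [-0.001 -0.001] F [ 0.2 -0.  -1.1] w0.235 q [ 0.58  0.17  1.9  -0.    1.08  2.24]
yellow [([274.0, 106.0], [545.7, 374.3], [94.4, 5.0], -5.4), ([321.0, 41.0], [590.9, 332.5], [63.9, 2.1], 84.7)]
```

View pics/w41.png

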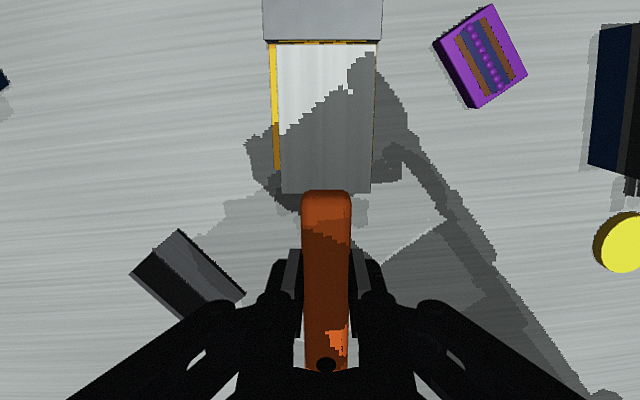

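```bash
python3 - <<'E'
from h import *
c=snap('wrist');s=bot.read_state()
im=c['img'][0:200,220:420,::-1];cv2.imwrite('pics/w41c.png',cv2.resize(im,None,fx=4,fy=3,interpolation=cv2.INTER_NEAREST))
print(px2w(c,[(263.5,39.5),(382,40)],.036).round(4), px2w(c,[(269.5,43.5),(275.5,168)],.015).round(4))
cc=snap('top');im=cc['img'][140:220,170:225,::-1];cv2.imwrite('pics/t41c.png',cv2.resize(im,None,fx=7,fy=7,interpolation=cv2.INTER_CUBIC))
E
```

```text
[[0.5934 0.3719 0.036 ]
 [0.5856 0.2921 0.036 ]] [[0.5933 0.3712 0.015 ]
 [0.4997 0.3795 0.015 ]]
```

View pics/w41c.png

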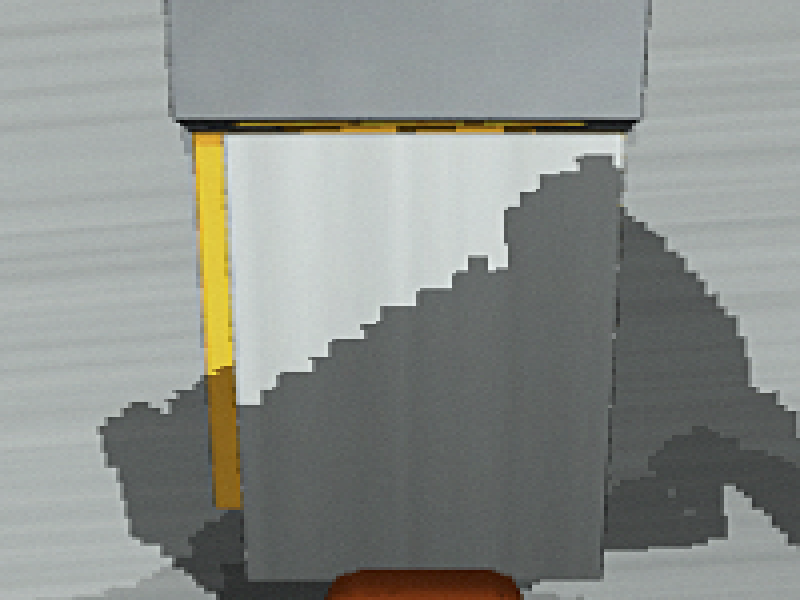

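```bash
python3 - <<'E'
from h import *
c=snap('wrist');s=bot.read_state();Rm=R.from_rotvec(s['tcp_rot']).as_matrix()
for uv in [(326.3,45),(326.3,192)]:
    p=px2w(c,[uv],s['tool_pos'][2]-.014)[0];print((Rm.T@(p-s['tool_pos'])*1000).round(1))
print(c['T_tool_cam'])
X=np.array([np.cos(np.radians(-5.35)),np.sin(np.radians(-5.35))]);m=np.array([.5894,.3315])
g=m-X*.112
T=plan(*g,.060,-95.35); plan(*g,.036,-95.35,T0=T); print(g)
E
```

```text
[ -0.9 -98.3  14. ]
[ -0.8 -37.4  14. ]
[[ 9.99999481e-01 -8.40442295e-04  5.76426869e-04 -1.30732327e-03]
 [ 6.16543183e-04  9.49270120e-01  3.14461219e-01 -8.14574861e-02]
 [-8.11471312e-04 -3.14460701e-01  9.49270146e-01 -1.28871696e-01]
 [ 0.00000000e+00  0.00000000e+00  0.00000000e+00  1.00000000e+00]]
n=4 row [-0.021, -0.013, 0.769, 0.001, -0.001, -0.001] total mm [-2.5 -1.5 92.3]
n=1 row [0.0, 0.0, 0.8, 0.0, 0.0, 0.0] total mm [ 0.  0. 24.]
[0.4778879  0.34194282]
```

>>> {"op": "arm_command", "data": {
  "steps": [-0.06,-0.05,0.77,0,0,0,0.1,0,0,0.77,0,0,0,0.1,0,0,0.77,0,0,0,0.1,0,0,0.77,0,0,0,0.1,0,0,0.6,0,0,0,0.1,0,0,0.2,0,0,0,0.1,0,0,0,0,0,0,0.1,0,0,0,0,0,0,0.1]
}}

```text
time: 70.0
tool_pos: [0.4787, 0.3426, 0.037]
tcp_rot: [-2.114, 2.321, -0.0]
wrist_force: [-0.4, -0.1, -0.8]
width: 0.236
```

```bash
python3 - <<'E'
from h import *
c=snap('wrist','w42.png');s=bot.read_state();st()
im=c['img'][0:200,220:440,::-1];cv2.imwrite('pics/w42c.png',cv2.resize(im,None,fx=3.6,fy=3,interpolation=cv2.INTER_NEAREST))
E
```

```text
t70.0 [0.4787 0.3427 0.0371] th-95.34 tilt [0.002 0.001] F [-0.2 -0.3 -0.3] w0.241 q [ 0.58  0.31  1.96 -0.    0.86  2.24]
```

View pics/w42c.png

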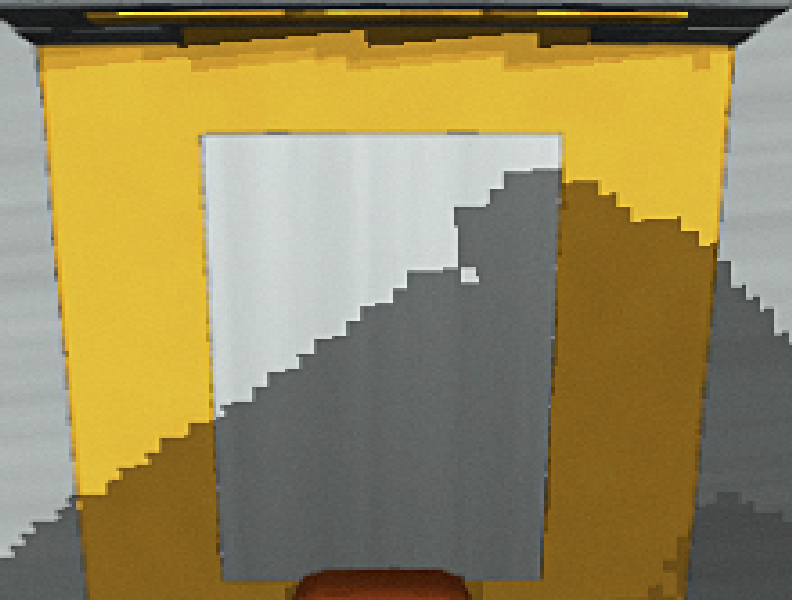

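>>> {"op": "arm_command", "data": {
  "steps": [0.025,0,0.06,0,0,0,0.1,0,0,0,0,0,0,0.1,0,-0.4,0,0,0,0,0.1,0,-0.4,0,0,0,0,0.1,0,-0.2,0,0,0,0,0.1,0,0,0,0,0,0,0.1]
}}

```text
time: 70.8
tool_pos: [0.5086, 0.3385, 0.0342]
tcp_rot: [-2.114, 2.323, -0.0]
wrist_force: [-0.2, -0.0, -1.9]
width: 0.239
```

```bash
python3 - <<'E'
from h import *
c=snap('wrist','w43.png');st()
im=c['img'][0:200,220:440,::-1];cv2.imwrite('pics/w43c.png',cv2.resize(im,None,fx=3.6,fy=3,interpolation=cv2.INTER_NEAREST))
E
```

```text
t70.8 [0.508  0.3384 0.034 ] th-95.37 tilt [-0. -0.] F [-0.5 -0.  -1.6] w0.241 q [0.55 0.35 1.92 0.   0.87 2.21]
```

View pics/w43c.png

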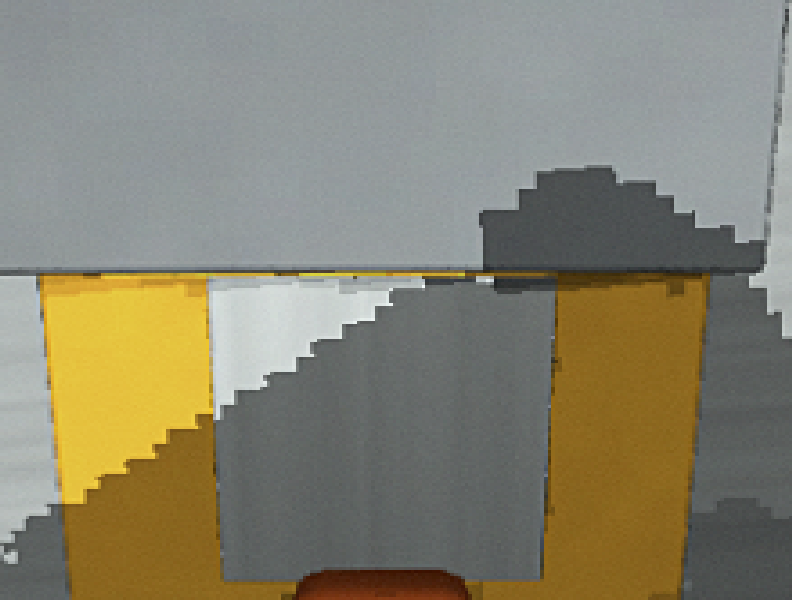

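>>> {"op": "arm_command", "data": {
  "steps": [-0.025,-0.3,0,0,0,0,0.1,0,-0.35,0,0,0,0,0.1,0,-0.25,0,0,0,0,0.1,0,0,0,0,0,0,0.1,0,0,0,0,0,0,0.1]
}}

```text
time: 71.47
tool_pos: [0.5345, 0.3367, 0.034]
tcp_rot: [2.115, -2.322, -0.0]
wrist_force: [0.6, 0.3, -1.1]
width: 0.239
```

>>> {"op": "arm_command", "data": {
  "steps": [0,-0.08,0,0,0,0,0.1,0,0,0,0,0,0,0.1]
}}

```text
time: 71.72
tool_pos: [0.5371, 0.3367, 0.0342]
tcp_rot: [-2.115, 2.322, -0.0]
wrist_force: [-0.3, 0.1, -1.0]
width: 0.236
```

```bash
python3 - <<'E'
from h import *
c=snap('wrist','w44.png');st()
s=bot.read_state();X=np.array([np.cos(np.radians(-5.35)),np.sin(np.radians(-5.35))]);m=np.array([.5894,.3315]);print((m-s['tool_pos'][:2])@X)
E
```

```text
t71.8 [0.537  0.3366 0.0342] th-95.34 tilt [-0. -0.] F [ 0.1  0.2 -0.3] w0.238 q [0.52 0.39 1.86 0.   0.89 2.18]
0.05269042835078962
```

View pics/w44.png

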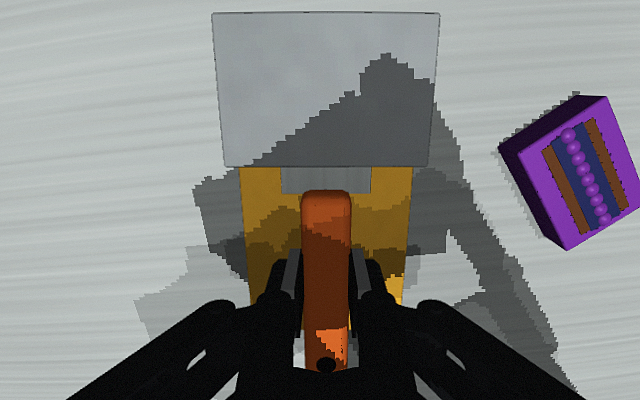

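>>> {"op": "arm_command", "data": {
  "steps": [0,-0.07,0,0,0,0,0.1,0,0,0,0,0,0,0.1]
}}

```text
time: 72.03
tool_pos: [0.5394, 0.3364, 0.0342]
tcp_rot: [-2.115, 2.322, -0.0]
wrist_force: [-0.1, -0.3, -0.7]
width: 0.24
```

>>> {"op": "arm_command", "data": {
  "steps": [0,-0.06,0,0,0,0,0.1,0,0,0,0,0,0,0.1]
}}

```text
time: 72.28
tool_pos: [0.5408, 0.3362, 0.0341]
tcp_rot: [2.115, -2.322, -0.0]
wrist_force: [-1.5, -0.5, -0.7]
width: 0.236
```

>>> {"op": "arm_command", "data": {
  "steps": [0,-0.04,0,0,0,0,0.1,0,0,0,0,0,0,0.1]
}}

```text
time: 72.53
tool_pos: [0.5408, 0.3361, 0.0337]
tcp_rot: [2.114, -2.321, -0.002]
wrist_force: [-5.3, 1.4, 0.0]
width: 0.234
```

Blade stopped against the slot end (−5 N). I'll release, rise and look.

>>> {"op": "arm_command", "data": {
  "steps": [0,0.03,0.02,0,0,0,0.1,0,0,0,0,0,0,0.5,0,0,0,0,0,0,0.5,0,0,-0.5,0,0,0,0.5,0,0,-1,0,0,0,0.5,0,0,-1,0,0,0,0.5,0,0,-1,0,0,0,0.5,0,0,-1,0,0,0,0.5,0,0,0,0,0,0,0.5]
}}

```text
time: 73.65
tool_pos: [0.5439, 0.3376, 0.1737]
tcp_rot: [-2.11, 2.316, -0.003]
wrist_force: [0.1, 0.5, -0.3]
width: 0.503
```

```bash
python3 - <<'E'
from h import *
c=snap('wrist','w45.png');st()
c2=snap('side','s45.png')
E
```

```text
t73.7 [0.5427 0.3369 0.1713] th-95.35 tilt [0.004 0.002] F [-0.1  0.4  0.1] w0.498 q [ 0.52  0.25  1.77 -0.    1.12  2.18]
```

View pics/w45.png

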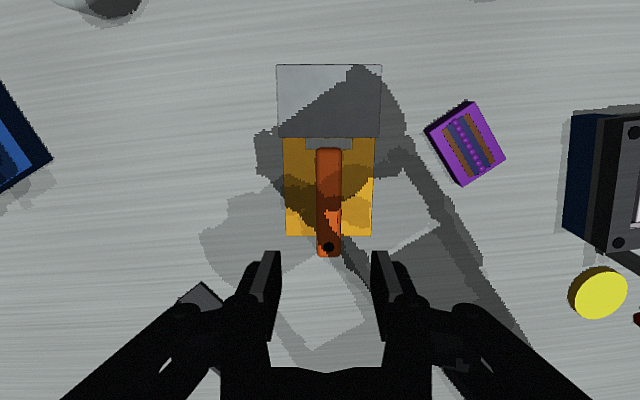

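View pics/s45.png

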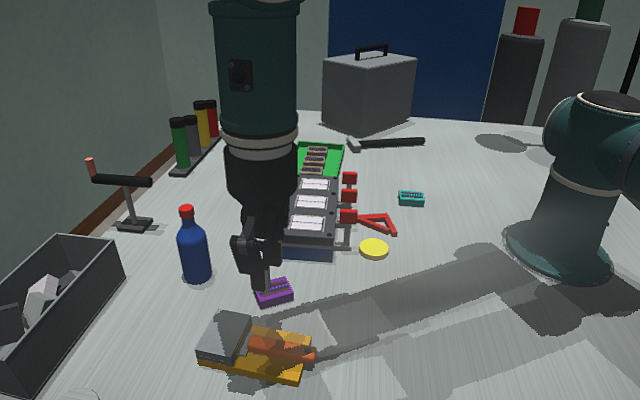

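```bash
python3 - <<'E'
from h import *
c=snap('wrist')
im=c['img'][50:270,240:420,::-1];cv2.imwrite('pics/w45c.png',cv2.resize(im,None,fx=3.4,fy=2.7,interpolation=cv2.INTER_NEAREST))
E
```

```text
(no output)
```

View pics/w45c.png

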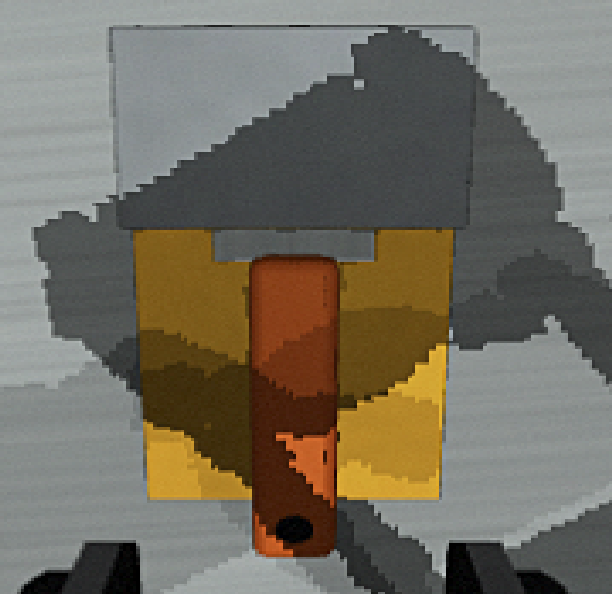

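```bash
python3 - <<'E'
from h import *
c=snap('wrist')
f=lambda x,y:(240+x/3.4,50+y/2.7)
def P(l,z): return px2w(c,[f(*q) for q in l],z)[:,:2]*1000
base=P([(136,230),(453,230),(440,499),(149,499)],.015)
blk=P([(117,228),(468,228)],.036)
hd=P([(252,258),(338,258),(335,552),(256,552)],.031)
bl=P([(215,261),(376,261)],.019)
mid=lambda a,i,j:(a[i]+a[j])/2
ax=mid(blk,0,1)-mid(base,2,3); print('holder yaw',np.degrees(np.arctan2(ax[1],ax[0])))
e=base[1]-base[2]+base[0]-base[3];print('base side yaw',np.degrees(np.arctan2(e[1],e[0])))
h=mid(hd,0,1)-mid(hd,2,3);print('handle yaw',np.degrees(np.arctan2(h[1],h[0])),np.hypot(*h))
X=e/np.hypot(*e);Y=np.array([-X[1],X[0]])
m=mid(blk,0,1)
print('blade root from mouth',(mid(bl,0,1)-m)@X,'lat',(mid(bl,0,1)-m)@Y,'handle front',(mid(hd,0,1)-m)@X,(mid(hd,0,1)-m)@Y,'base len',(mid(base,2,3)-m)@X)
E
```

```text
holder yaw -5.000547010308387
base side yaw -5.329668979209538
handle yaw -5.243503987483484 97.04436777289229
blade root from mouth -12.403126608985904 lat -0.7664004445717418 handle front -9.532058495811572 -0.5863929886924856 base len -94.75024317735824
```

```bash
python3 - <<'E'
from fr import *
c=snap('top','t46.png');im=c['img'][:,:,::-1]
cv2.imwrite('pics/t46c.png',cv2.resize(im[110:310,170:530],None,fx=2.2,fy=2.2,interpolation=cv2.INTER_CUBIC))
hsv=cv2.cvtColor(c['img'],cv2.COLOR_RGB2HSV);H,S,V=[hsv[...,i].astype(int) for i in range(3)]
print('red',rects(c,((H<6)|(H>174))&(S>150)&(V>90),.095,20))
for r in rects(c,(V>140)&(S<60),.06,100): print(r)
E
```

```text
red [([347.0, 258.0], [391.1, -28.5], [69.8, 67.9], -74.7), ([340.0, 228.0], [453.1, -22.1], [29.4, 9.1], 0.8), ([305.0, 228.0], [450.6, 57.2], [31.8, 9.1], 1.2), ([376.0, 227.0], [455.6, -103.5], [31.7, 9.0], 0.5), ([251.0, 106.0], [732.0, 189.7], [23.7, 21.6], -89.5)]
([450.0, 345.0], [187.5, -281.7], [148.7, 14.7], 89.8)
([456.0, 309.0], [266.9, -291.0], [224.3, 127.2], -89.0)
([389.0, 269.0], [362.2, -130.6], [139.0, 13.8], -89.0)
([107.0, 252.0], [385.3, 529.5], [129.6, 19.4], -62.5)
([525.0, 232.0], [451.7, -453.9], [52.3, 19.7], -71.0)
([39.0, 228.0], [439.2, 704.9], [151.2, 13.4], -87.8)
([338.0, 291.0], [329.0, -21.6], [243.2, 233.3], -24.9)
([187.0, 245.0], [420.7, 337.0], [83.6, 65.5], 10.5)
([99.0, 225.0], [445.7, 550.5], [71.6, 30.5], 89.1)
([439.0, 241.0], [434.9, -252.8], [435.8, 104.1], -87.6)
([38.0, 219.0], [461.8, 701.2], [136.5, 19.4], -89.0)
([121.0, 193.0], [526.9, 496.9], [122.5, 34.7], 83.3)
([339.0, 194.0], [532.1, -20.3], [59.3, 44.7], 0.9)
([305.0, 195.0], [531.1, 59.9], [59.4, 44.9], 1.3)
([374.0, 193.0], [535.9, -100.3], [59.2, 44.7], 0.3)
([593.0, 158.0], [626.0, -617.8], [110.3, 38.5], -89.0)
([468.0, 142.0], [668.2, -308.5], [244.2, 76.7], 89.4)
([188.0, 140.0], [649.1, 352.0], [186.6, 112.1], -75.2)
([413.0, 125.0], [703.9, -206.6], [154.6, 38.9], 88.7)
([330.0, 113.0], [791.2, -0.3], [764.7, 578.7], -52.5)
([290.0, 35.0], [927.4, 111.3], [78.6, 28.3], -89.7)
([199.0, 35.0], [923.4, 331.4], [47.5, 21.1], -62.0)
```

View pics/t46c.png

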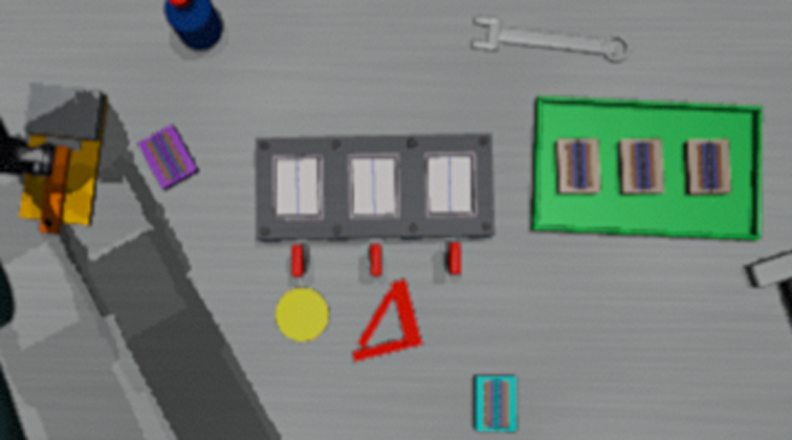

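The red handles are back at their starting pixels. The coupons measure 59 x 45 mm at the z = 0.060 plane, the tray holds three flat welded coupons, and the bystanders have not moved. I'm handing in.

```bash
python3 - <<'E'
from h import *
st(); print(bot.finish_job())
E
```

```text
t73.9 [0.5403 0.3357 0.167 ] th-95.34 tilt [-0.002 -0.001] F [-0.6  0.2  0.1] w0.499 q [ 0.52  0.25  1.77 -0.    1.12  2.18]
the job is handed in; nothing more can be done
None
```

The fixture is ready for the next weld test, and I handed the job in at about 74 s of the 210 s allowed. The robot gave no verdict, so the results below are my own checks.

- **Welded coupons:** All three nests held one. I pulled up the three handles, laid the coupons in the tray, and pressed the handles back down. They lie flat in a row in the last top view.
- **Handles:** In the last top view they are at the same pixels as at the start, so they are down. Each press stopped at a firm 21 to 29 N.
- **Fresh coupons:** There is one in each nest. The press checks stopped at 0.0739 m all three times, which puts the coupon tops at 0.060 m, the fully home height.
- **Scraper:** The blade met the slot end with about 5 N. Afterwards the handle measured within about 0.2 degrees of the holder and 0.7 mm off sideways. The two depth readings differed: the handle front sat 9.5 mm out of the mouth (10 expected), while the blade root read 12.4 mm. Both are within the 8 mm allowance.
- **Other things:** The spray bottle, wrench, square and disc stand where they were. The purple and turquoise blocks were not touched.

- **Re-grip:** My first grip on one fresh coupon was too shallow, so I gripped it again lower.
- **Possible disturbance:** The fresh coupon at the far side measured about 20 mm from its first reading, so it may have been knocked. I measured it again before picking it up.
- **Sideways force:** The press checks also showed up to 15 N of sideways force on the wrist.

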